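# Mix bottles in a hand inverter

## Task

Draw the inverter's carrier out, stand every bottle from the steel tray in a well of the carrier, and push the carrier home until its spring latch clicks. Tug the carrier firmly by its knob to make sure that the latch holds, then turn the frame fully upside down with the crank and back upright. Press the latch pad to free the carrier, draw it out and stand all the bottles upright on the steel tray again, leaving the timer and the tape roll alone.

Things in the scene. Friction and masses are not known exactly. Their poses are not given: they have to be found in the camera images.
- inverter: hand inverter, its stand fixed to the bench: grey base plate 100 x 190 mm with one upright at its +y end. Origin on the bench under the middle of the turning frame; y runs along the turning axis, +y toward the crank, -y toward the end from which the carrier is drawn; x points away from the robot
- frame (a joint): turning angle of the frame about its y axis, rad: 0 upright, 3.14 upside down (both are stops). The crank lies toward the robot at 0, points up at 1.57 and away from the robot at 3.14. It stays where it is left (friction about 0.22 N m, 3 to 5 N at the crank)
- crank_grip (a point): centre of the crank's round white grip bar, 16 mm thick, 46 mm long, parallel to the turning axis, 75 mm from the axis; 126 mm toward +y from frame_axis, so 61 mm clear of the sleeve's end
- carrier (a joint): how far the carrier is drawn out toward the inverter's -y, m: 0 pressed right home, 0.163 fully out (stop), about 0.003 to 0.005 at rest on the latch. Slides with about 1 N; a kick-out spring pushes it outward (2 to 4 N) over the last 18 mm; pushing it home past the latch takes 8 to 14 N in all. A tug of 6 to 10 N on the latched carrier draws it 2 to 6 mm further, against the latch's sprung mount
- knob_grip (a point): grip point on the carrier's upright white knob, 18 mm in diameter, which reaches from 40 mm below this point to 18 mm above it; the knob stands 35 mm in front of (-y of) the carrier's white front plate and moves with the carrier; this point lies 105 mm toward -y from frame_axis when joint carrier is 0, and the straight line between the two runs along the inverter's y
- latch (a joint): angle of the latch's rocking lever, rad: 0 down (a spring holds it there), about 0.24 where the nose clears. The carrier, pushed home, lifts the nose, which snaps down in front of the carrier's steel strike bar. Pressing the pad down by about 13 mm (2 to 4 N) lifts the nose, and the kick-out spring pushes the carrier out by about 15 mm, free of the latch; the pad then springs back
- latch_pad (a point): top centre of the latch's black thumb pad (26 x 22 mm), on top of the frame when it is upright
- well_1 (a point): centre of the floor of the well nearest to the crank. The wells are square, 38 mm wide inside, 41 mm apart along the carrier; their long side walls are 27 mm high, the cross walls between them 44 mm; z of this point points up out of the well
- well_2 (a point): centre of the floor of the middle well
- well_3 (a point): centre of the floor of the well nearest to the knob
- tray: shallow steel tray, fixed to the bench: 154 (its x) x 244 mm (its y), rim 21 mm high, inner floor 140 x 230 mm, 2 mm above the bench. Origin at the centre of its underside
- bottle_1_mid (a point): centre (half-way up) of a small white capped bottle, 28 mm in diameter and 66 mm high, with a heavy foot (about 0.11 kg in all); round body up to 56 mm, cap 18 mm wide above; z along the bottle to its cap. Bottles are alike; two or three are present. In a well a bottle may lean a little
- bottle_2_mid (a point): the same of the second bottle
- bottle_3_mid (a point): the same of the third bottle
- timer: bystander: flat lab timer 62 x 68 x 21 mm, to be left alone; origin under its centre
- tape_roll: bystander: roll of label tape lying flat, 88 mm across, 24 mm high, to be left alone; origin under its centre
- frame_axis (a point): middle of the turning frame, on its axis, 90 mm above the bench. The frame is a sleeve with clear sides, 52 mm wide, 130 mm long (65 mm either way along the axis), its roof 39 mm above the axis when upright; the latch lever stands above the roof, its pad being the highest part
Mind the look-alikes: they are no part of the job. What is shaped like the part that bears bottle_2_mid but green is not meant.

How it is judged:
By the outcome, as a careful person would: the job done as asked, in the order asked, and still so for the second after the job is handed in, with the robot touching nothing.
Of bottle_1, bottle_2, bottle_3 only 2 to 3 are there at a start; the rules pass over those that are not, and their reading is None.
At some moment in a run one of bottle_1, bottle_2, bottle_3 may be knocked a few centimetres aside while the robot is not near it.
It also fails if it takes over 210 s, if anything falls off the work surface, if the arm or the gripper's body presses on something with over 40 N, if the wrist force passes 120 N, or if a joint passes its speed limit or range.

## Robot

A 6-joint arm with a two-finger parallel gripper is mounted at the origin on a cart in front of the work surface, level with it; the furniture and walls round the work are solid. World frame = base frame: x ahead of the robot, y to its left, z up, the work surface at z = 0. Lengths are in m, angles in rad, forces in N, time in s.
With the tool pointing down it reaches from about 0.325 to 0.775 m from the base axis. Payload 5.5 kg.
Tool frame: the origin (TCP) lies midway between the tips of the shut fingers; the grasp point (between the pads) lies hold_point_z behind it (hold_point_z is the distance from the TCP to the grasp point, in m); z points along the fingers, x is the direction in which the jaws open and shut, and the axes are right-handed (so a half turn about z gives the same grasp; the last joint's range is limited). The gripper opens to 85 mm and grips with 20 to 120 N. Pads are 22 mm wide; open, the fingers measure 114 mm over their backs; the gripper's body (76 mm by 85 mm) begins 54 mm behind the grasp point. The pads swing forward as they close: fully open they stand 13 mm farther back than shut.
Start: joints at [1.21, 0.091, 1.231, -0, 1.82, -0.057], TCP at [0.179, 0.573, 0.231] pointing down, gripper open.
Joint ranges: [-2.87, 2.87], [-0.86, 2.18], [0.17, 2.46], [-1.51, 4.65], [0.06, 2.69], [-2.65, 2.65]. Speed limits (rad/s): [2.57, 2.57, 3.01, 3.14, 3.14, 3.14].

## Interface

Orientations are given as a unit quaternion [x, y, z, w].
In Python, from cell import * gives the robot as it stands. The module is installed in compiled form; this text tells all that it offers.
- The arm moves only by the tool carry_out, never from a script. Its arguments are lists of equal length, an entry for each row: "translation": the shift along the tool's x, y, z in mm, a list of three; "yaw": the turn about the tool's z in degrees. A call has 1 to 5 rows; each row is the pose to reach, as a shift and turn from the pose commanded when the call began, along the tool's axes at that moment; what a row does not reach only later rows make up. A row lasts 1/8 s, in which the tool goes at most 62.5 mm and 10.7 degrees, less where a joint would pass 70% of its speed; a pose out of reach is approached as far as the arm can. A call with a gripper value outside its range is refused whole. "fingers" is the finger opening in mm, from 0 to 85.4, set as the call begins (left out, the last holds). The fingers move at their own pace and stop on an object; the grip force is fixed at half the most. Time passes only in rows, so rows that repeat a pose let the fingers close. It gives the time, the measured TCP pose, the force and the opening at its end, in the units of the state.
- read_state(): the state, without advancing time (a new reading comes with each control period).
- grab_frame(name): name is "scene" or "side" or "wrist"; returns the picture (420x560x3 uint8, blue, green, red); there is no depth.
- camera_params(name): a dict with "mtx" (3x3 intrinsics, pixels), "camera_from_world" (4x4, takes a point from world to camera coordinates); the wrist camera has in their place "T_tool_cam" (4x4, takes a point from camera to tool coordinates, whose origin is the TCP and whose axes are the tool frame's). Camera axes: x right, y down, z forward; pixel columns grow to the right and rows downward; lengths in m; the calibration is good to about 2 mm. A picture is of the moment at which its call begins: read the wrist's pose just before it. camera_params takes no time and is no camera call.
- close_job(): hands the job in, once; it reports no verdict.
Trained networks look in the newest picture that a camera, given by its name, has taken for a name from the list of things; names that differ only in an ending like _2 or _b are one class to them, and where a whole thing is asked for, a point or a joint stands for the part that bears it (a point fixed in the world has none). Each returns a list of dicts, best first, with "conf" (0 to 1); they miss things now and then, are a little off and sometimes report something else, mostly with a low value. They report only what shows in the picture. A call takes as long as a camera call. They do not tell look-alikes from the thing itself.
- trace(camera, target): "region" (420x560 bool, what is visible of it) and "box" ([left, top, right, bottom] in pixels, round what is visible of it).
- landmark_of(camera, target): "centre" ([column, row] in pixels: a listed point, or the origin of a listed thing).
The state is a dict: "clock": time; "joints": joint angles; "joint_velocities": joint speeds; "effort": joint torques, N m; "eef_pos": TCP position; "ee_rot": TCP orientation; "ft_force": force on the tool from outside, world axes, zero at the start; "torque": the same for the moment, N m; "grip_width": finger opening in m.
Only numpy, scipy, OpenCV 4.12 (cv2) and the standard library are available. Lean on these libraries where they do the work, as an engineer would, in place of code of your own. Each camera call takes 0.05 s, during which the arm holds its last target.

## Working session

There is one attempt and no reset: what is moved stays moved. The work goes in short steps, Python scripts to look and compute and a tool call to move; the robot and the scene stay as the last step left them, time stands still between calls to the robot, and variables do not carry over. Pictures are saved under pics/ and viewed, and the job is handed in when it is done.

Besides the shell and the picture viewer there is one more tool, called after ">>>" by a JSON object that holds its "fn" and its "kwargs". carry_out: Moves the arm, as the interface text tells. Its arguments: {"type":"object","properties":{"translation":{"type":"array"},"yaw":{"type":"array"},"fingers":{"type":"number"}},"required":["translation","yaw"]}

```bash
mkdir -p pics; python3 - <<'E'
from cell import *
import cv2, numpy as np
print(read_state())
for n in ["scene","side","wrist"]:
    f=grab_frame(n); cv2.imwrite(f"pics/{n}0.png",f)
    print(n,{k:np.round(v,3).tolist() if k!='x' else v for k,v in camera_params(n).items()})
E
```

```text
{'clock': 0.0, 'joints': array([ 1.21032786e+00,  9.19027398e-02,  1.23186150e+00, -2.72195625e-05,
        1.81979112e+00, -5.66949014e-02]), 'joint_velocities': array([-0.00065584,  0.00088501,  0.00081368, -0.00053936, -0.00143817,
        0.00040268]), 'effort': array([-9.56858639e-05, -4.58721077e+01, -4.18035507e+01,  2.14007082e-05,
        1.13187954e-02, -2.04402153e-05]), 'eef_pos': array([0.17938589, 0.57227345, 0.23013836]), 'ee_rot': array([ 8.05955408e-01,  5.91975436e-01, -8.15376840e-04,  5.46246938e-04]), 'ft_force': array([ 0.02011782,  0.30195175, -0.86316403]), 'torque': array([ 0.01726577, -0.0034131 , -0.00947043]), 'grip_width': 0.08523396085580595}
scene {'mtx': [[434.271, 0.0, 275.737], [0.0, 434.271, 209.384], [0.0, 0.0, 1.0]], 'camera_from_world': [[-0.766, -0.642, 0.016, 0.24], [-0.459, 0.53, -0.714, 0.444], [0.45, -0.554, -0.7, 0.649], [0.0, 0.0, 0.0, 1.0]]}
side {'mtx': [[449.429, 0.0, 275.899], [0.0, 449.429, 210.454], [0.0, 0.0, 1.0]], 'camera_from_world': [[1.0, -0.009, -0.003, -0.484], [-0.007, -0.456, -0.89, 0.033], [0.007, 0.89, -0.456, 1.184], [0.0, 0.0, 0.0, 1.0]]}
wrist {'mtx': [[331.064, 0.0, 279.487], [0.0, 331.064, 210.874], [0.0, 0.0, 1.0]], 'T_tool_cam': [[1.0, -0.001, 0.001, 0.0], [0.0, 0.95, 0.312, -0.08], [-0.001, -0.312, 0.95, -0.142], [0.0, 0.0, 0.0, 1.0]]}
```

View pics/scene0.png

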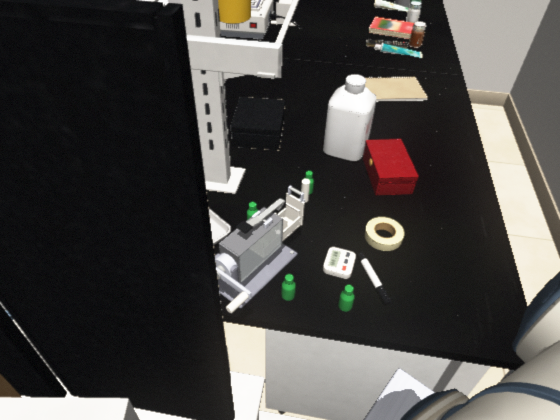

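View pics/side0.png

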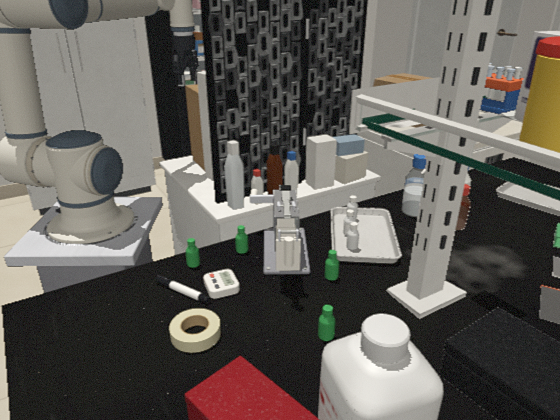

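View pics/wrist0.png

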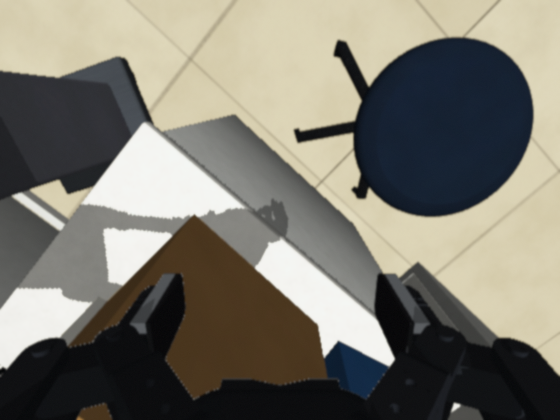

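```bash
python3 - <<'E'
from cell import *
import numpy as np
for cam in ["side","scene"]:
    grab_frame(cam)
    for t in ["inverter","frame_axis","knob_grip","latch_pad","crank_grip","tray","bottle_1_mid","timer","tape_roll","well_1"]:
        print(cam,t,[(np.round(d['centre'],1).tolist(),round(d['conf'],2)) for d in landmark_of(cam,t)])
    print([(d['box'],round(d['conf'],2)) for d in trace(cam,"bottle_1_mid")])
print(read_state()['clock'])
E
python3 - <<'E'
import cv2
a=cv2.imread('pics/side0.png')
cv2.imwrite('pics/side0c.png',cv2.resize(a[175:300,220:420],None,fx=4,fy=4,interpolation=cv2.INTER_CUBIC))
a=cv2.imread('pics/scene0.png')
cv2.imwrite('pics/scene0c.png',cv2.resize(a[165:315,200:400],None,fx=4,fy=4,interpolation=cv2.INTER_CUBIC))
E
```

```text
side inverter [([287.2, 250.2], 0.56)]
side frame_axis [([284.7, 219.5], 0.86), ([255.0, 195.3], 0.68)]
side knob_grip [([287.0, 246.6], 0.79), ([255.6, 196.8], 0.46)]
side latch_pad [([285.5, 183.1], 0.65)]
side crank_grip [([348.3, 221.8], 0.7), ([253.7, 193.0], 0.6), ([285.9, 185.3], 0.23)]
side tray [([362.8, 234.8], 0.84)]
side bottle_1_mid [([348.2, 209.7], 0.7)]
side timer [([221.1, 288.8], 0.78), ([290.1, 246.3], 0.65), ([344.7, 220.5], 0.15)]
side tape_roll [([194.5, 328.3], 0.78)]
side well_1 [([290.6, 261.9], 0.96), ([286.4, 239.6], 0.85), ([286.8, 250.2], 0.68)]
[([348.1, 196.0, 354.7, 216.8], 0.73), ([250.5, 185.8, 301.3, 270.6], 0.7)]
scene inverter [([252.1, 270.6], 0.58)]
scene frame_axis [([253.3, 242.8], 0.8), ([245.4, 224.7], 0.24)]
scene knob_grip [([304.6, 183.6], 0.74)]
scene latch_pad [([246.2, 224.8], 0.72)]
scene crank_grip [([236.8, 298.5], 0.95)]
scene tray []
scene bottle_1_mid [([337.2, 265.8], 0.46)]
scene timer [([341.7, 264.1], 0.97), ([305.4, 185.6], 0.71), ([284.5, 221.1], 0.21)]
scene tape_roll [([382.9, 232.7], 0.85), ([270.5, 234.8], 0.29)]
scene well_1 [([283.9, 222.8], 0.86), ([272.1, 235.3], 0.64)]
[]
1.35
```

View pics/side0c.png

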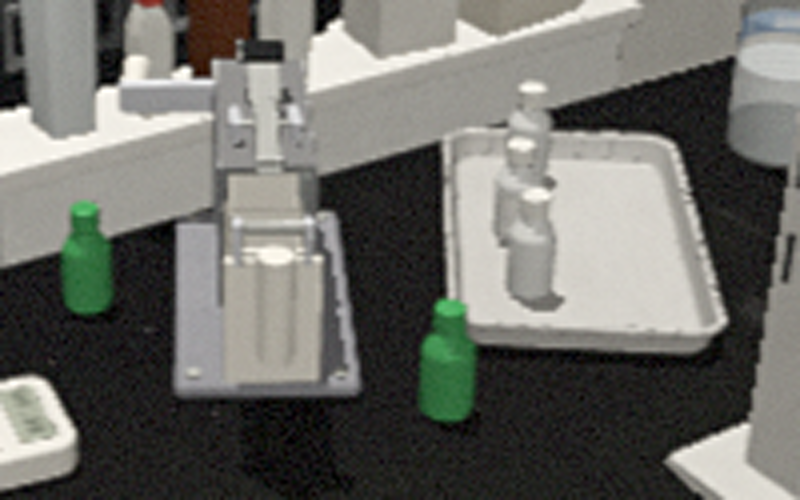

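View pics/scene0c.png

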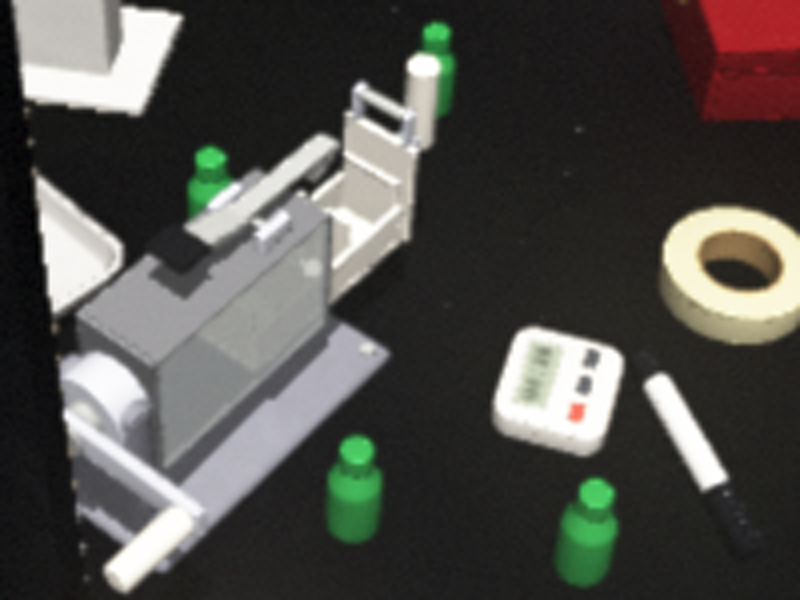

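```bash
cat > h.py <<'E'
import numpy as np, cv2, json
from scipy.spatial.transform import Rotation as R
from cell import *
def proj(cam,P):
    c=camera_params(cam); T=np.array(c['camera_from_world'])
    K=np.array(c['mtx']); p=(T[:3,:3]@np.atleast_2d(P).T).T+T[:3,3]
    q=(K@p.T).T; return q[:,:2]/q[:,2:]
def wrist_T(s):
    T=np.eye(4); T[:3,:3]=R.from_quat(s['ee_rot']).as_matrix(); T[:3,3]=s['eef_pos']
    return T@np.array(camera_params('wrist')['T_tool_cam'])
def ray(cam,px,Tw=None):
    c=camera_params(cam); K=np.array(c['mtx'])
    if cam=='wrist': T=Tw
    else: T=np.linalg.inv(np.array(c['camera_from_world']))
    d=T[:3,:3]@np.linalg.solve(K,np.array([px[0],px[1],1.])); return T[:3,3],d/np.linalg.norm(d)
def atz(cam,px,z,Tw=None):
    o,d=ray(cam,px,Tw); return o+d*(z-o[2])/d[2]
def tri(rays):
    A=np.zeros((3,3));b=np.zeros(3)
    for o,d in rays:
        M=np.eye(3)-np.outer(d,d);A+=M;b+=M@o
    return np.linalg.solve(A,b)
def toolshift(s,target_tcp):
    """mm shift in tool axes from measured pose"""
    return np.round(R.from_quat(s['ee_rot']).inv().apply(np.array(target_tcp)-s['eef_pos'])*1000,1)
E
python3 - <<'E'
from h import *
from scipy.optimize import least_squares
obs=[("side","a",284.7,219.5),("side","k",287,246.6-0),("scene","a",253.3,242.8),("scene","k",304.6,183.6),("scene","c",236.8,298.5),("side","i",287.2,250.2),("scene","i",252.1,270.6),("side","c",253.7,193)]
def pts(p):
    x,y,yaw,d=p; c,s=np.cos(yaw),np.sin(yaw)
    L={"a":(0,0,.09),"k":(0,-.105-d,.09),"c":(-.075,.126,.09),"i":(0,0,0)}
    return {k:np.array([x+c*v[0]-s*v[1],y+s*v[0]+c*v[1],v[2]]) for k,v in L.items()}
def f(p):
    P=pts(p); r=[]
    for cam,k,u,v in obs: r+=list(proj(cam,P[k])[0]-[u,v])
    return r
r=least_squares(f,[.5,.2,0,.05],loss='soft_l1'); print(r.x,np.round(np.array(r.fun if 0 else f(r.x)).reshape(-1,2),1))
for k,v in pts(r.x).items(): print(k,v)
print('latch tri',tri([ray('side',(285.5,183.1)),ray('scene',(246.2,224.8))]))
print('tray',atz('side',(362.8,234.8),0), 'timer',atz('scene',(341.7,264.1),0),'tape',atz('scene',(382.9,232.7),0))
# bottle cap tops from crop
for u,v in [(532,88),(520,147),(538,196)]: print('cap',atz('side',(220+u/4,175+v/4),.068))
for u,v in [(505+20,190),(510,240),(530,300)]: print('foot',atz('side',(220+u/4,175+v/4),.002))
for u,v in [(435,35),(210,155),(357,447),(595,490)]: print('green',atz('scene',(200+u/4,165+v/4),.064))
E
```

```text
[ 0.5037919  -0.15026985 -0.00391536  0.0699975 ] [[ 0.6 -0.9]
 [ 0.5 15.4]
 [-0.6  0. ]
 [-0.3 15.6]
 [-0.3  4. ]
 [-2.2  2.3]
 [ 1.4 -0.9]
 [ 0.4  2. ]]
a [ 0.5037919  -0.15026985  0.09      ]
k [ 0.50310672 -0.32526601  0.09      ]
c [ 0.42928581 -0.02397717  0.09      ]
i [ 0.5037919  -0.15026985  0.        ]
latch tri [ 0.50164018 -0.12834536  0.16587026]
tray [ 0.70074281 -0.0708623   0.        ] timer [ 3.64435817e-01 -2.90732759e-01  1.11022302e-16] tape [ 3.42569970e-01 -4.35556121e-01 -1.11022302e-16]
cap [0.68360666 0.00673205 0.068     ]
cap [ 0.66288758 -0.07622077  0.068     ]
cap [ 0.66366115 -0.13772581  0.068     ]
foot [ 0.68127819 -0.01006094  0.002     ]
foot [ 0.66166199 -0.07473986  0.002     ]
foot [ 0.66287133 -0.14476183  0.002     ]
green [ 0.56734775 -0.43078785  0.064     ]
green [ 0.60105571 -0.25632049  0.064     ]
green [ 0.4038431  -0.14788152  0.064     ]
green [ 0.29896267 -0.20366246  0.064     ]
```

```bash
python3 - <<'E'
from h import *
for n,a,b in [("knob",(287,246.6),(304.6,183.6)),("axis",(284.7,219.5),(253.3,242.8)),("crank",(253.7,193),(236.8,298.5)),("inv",(287.2,250.2),(252.1,270.6)),("tape",(194.5,328.3),(382.9,232.7)),("timer",(221.1,288.8),(341.7,264.1))]:
    print(n,tri([ray('side',a),ray('scene',b)]))
print(proj('side',(.567,-.43,.064)),proj('side',(.6,-.256,.064)),proj('side',(.404,-.148,.064)))
E
```

```text
knob [ 0.50523806 -0.33039652  0.12954265]
axis [ 0.50291189 -0.15185975  0.08887904]
crank [ 0.42971227 -0.02729171  0.0975631 ]
inv [ 0.50658491 -0.14538488  0.00179946]
tape [ 0.33611624 -0.42206782  0.01488539]
timer [ 0.36610383 -0.28983636  0.00084443]
[[326.28917645 308.18178178]] [[333.05993579 253.47860827]] [[241.45184776 228.48931367]]
```

```bash
python3 - <<'E'
from h import *
for n,a,b in [("top",(288.75,238.75),(305.75,180)),("bot",(288.75,265.5),(307,202))]:
    print(n,tri([ray('side',a),ray('scene',b)]))
print(proj('scene',[(.503,-.33,.108),(.503,-.33,.05)]),proj('side',[(.503,-.33,.108),(.503,-.33,.05),(.503,-.29,.13)]))
a=grab_frame('side');cv2.imwrite('pics/s1.png',cv2.resize(a[170:290,240:320],None,fx=7,fy=7,interpolation=cv2.INTER_CUBIC)[:600])
b=grab_frame('scene');cv2.imwrite('pics/s2.png',cv2.resize(b[165:245,250:330],None,fx=7,fy=7,interpolation=cv2.INTER_CUBIC))
E
```

```text
top [ 0.50535553 -0.32870366  0.14369641]
bot [ 0.50179749 -0.32896284  0.08241772]
[[306.10725593 192.30529202]
 [304.51985005 210.54725764]] [[287.57713737 255.35314605]
 [287.30556068 280.63504239]
 [287.01341416 234.49001973]]
```

View pics/s1.png

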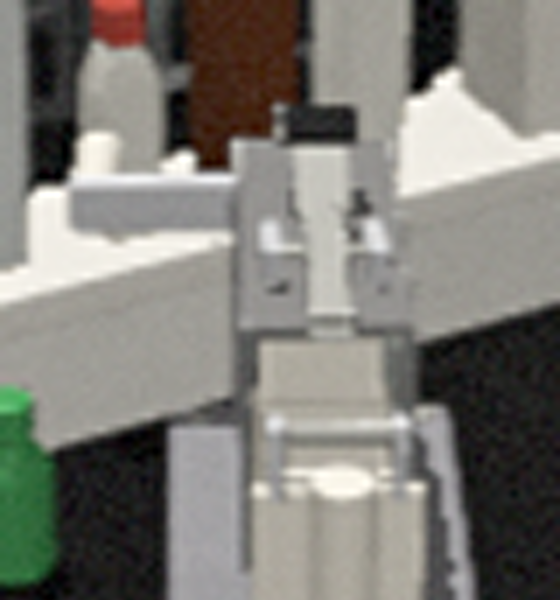

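View pics/s2.png

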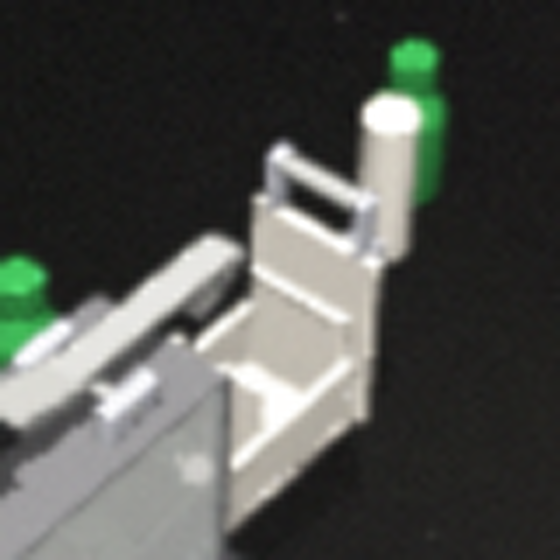

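```bash
python3 - <<'E'
from h import *
for n,a,b in [("plate",(275.7,239.3),(304.3,202.1)),("plateR",(240+425/7,170+487/7),(250+253/7,165+200/7)),("roofcornerL",(240+235/7,170+325/7),(250+225/7,165+380/7)),("handle L",(240+272/7,170+425/7),(250+368/7,165+200/7))]:
    print(n,tri([ray('side',a),ray('scene',b)]))
E
```

```text
plate [ 0.48038718 -0.29134093  0.11980645]
plateR [ 0.52916883 -0.28903333  0.11735028]
roofcornerL [ 0.47741887 -0.21260736  0.12882178]
handle L [ 0.48694159 -0.2924577   0.13980479]
```

```bash
python3 - <<'E'
from h import *
import cell; print([n for n in dir(cell) if n[0]!='_'], getattr(cell,'hold_point_z',None))
print('pillar',atz('side',(428,296),0),atz('scene',(224,180),0))
print('beam scene',ray('scene',(280,60)))
a=cv2.imread('pics/side0.png')
print(proj('side',[(.68,-.0,.3),(.68,-.0,.45),(.7,-.07,.55),(.75,-.2,.0),(.75,-.2,.5)]),proj('scene',[(.68,-.0,.3),(.503,-.15,.129)]))
E
```

```text
['PlanningError', 'camera_params', 'close_job', 'grab_frame', 'hold_point_z', 'landmark_of', 'read_state', 'trace'] 0.0187
pillar [ 0.78782981 -0.31700143  0.        ] [ 0.76758139 -0.32346004  0.        ]
beam scene (array([0.09540264, 0.27898282, 0.76762567]), array([ 0.56780926, -0.70195797, -0.42993912]))
[[359.4085165  108.64206152]
 [365.02901786  40.52894658]
 [386.45648213  -9.76404448]
 [395.07613822 263.59835155]
 [428.99580507  23.59524951]] [[114.95679431 161.55706792]
 [252.43896018 230.23021813]]
```

```bash
python3 - <<'E'
from h import *
a=cv2.imread('pics/side0.png'); cv2.imwrite('pics/sz.png',cv2.resize(a[60:330,330:560],None,fx=2.2,fy=2.2))
a=cv2.imread('pics/scene0.png'); cv2.imwrite('pics/sz2.png',cv2.resize(a[0:210,150:310],None,fx=2.8,fy=2.8))
E
```

```text
(no output)
```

View pics/sz.png

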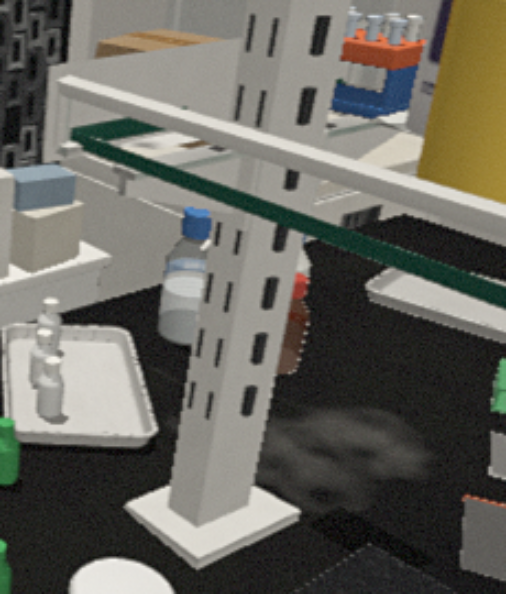

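View pics/sz2.png

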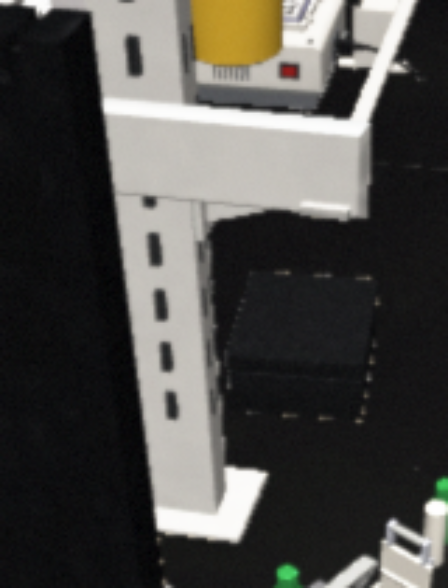

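```bash
python3 - <<'E'
from h import *
print(tri([ray('side',(357,96)),ray('scene',(281,43))]))
for p in [(357,96),(281,43)]:
  pass
o1,d1=ray('side',(357,96));o2,d2=ray('scene',(281,43))
for z in (.3,.35,.4,.45,.5,.55): print(z,atz('side',(357,96),z)[:2],atz('scene',(281,43),z)[:2], atz('side',(560,150),z)[:2])
E
```

```text
[ 0.60612164 -0.35562029  0.41218736]
0.3 [0.69621204 0.12859584] [ 0.77120568 -0.55889456] [ 0.98320113 -0.29286627]
0.35 [ 0.65511085 -0.08982918] [ 0.6989467  -0.46930609] [ 0.88857597 -0.43268786]
0.4 [ 0.61400966 -0.30825419] [ 0.62668773 -0.37971762] [ 0.79395081 -0.57250945]
0.45 [ 0.57290847 -0.52667921] [ 0.55442875 -0.29012914] [ 0.69932565 -0.71233104]
0.5 [ 0.53180728 -0.74510423] [ 0.48216978 -0.20054067] [ 0.60470049 -0.85215263]
0.55 [ 0.49070609 -0.96352924] [ 0.4099108 -0.1109522] [ 0.51007533 -0.99197422]
```

```bash
python3 - <<'E'
from h import *
print('front edge', atz('scene',(281,43),.41),atz('scene',(188,37),.41),'scene bottom tri', tri([ray('side',(360,127)),ray('scene',(281,76))]))
print('right edge',atz('side',(357,96),.41),atz('side',(560,155),.41),atz('scene',(296,2),.41))
print('glass',atz('side',(330+75/2.2,60+130/2.2),.39),atz('side',(559,60+290/2.2),.39))
print(proj('side',[(.6,0.1,.41),(.6,-.1,.41),(.6,-.35,.37)]))
# robot FK hints
s=read_state(); print(s['joints'],s['eef_pos'])
E
```

```text
front edge [ 0.61223593 -0.36179992  0.41      ] [ 0.7653159  -0.26089105  0.41      ] scene bottom tri [ 0.60856584 -0.35167465  0.354721  ]
right edge [ 0.60578942 -0.3519392   0.41      ] [ 0.7664801 -0.6153563  0.41     ] [ 0.72683383 -0.55503899  0.41      ]
glass [ 0.60789742 -0.40895639  0.39      ] [ 0.74536957 -0.66046232  0.39      ]
[[322.98083122  53.25777367]
 [333.07232604  67.52772857]
 [351.09778508 121.29840215]]
[ 1.21031010e+00  9.10898188e-02  1.23067208e+00 -8.90191304e-08
  1.81983916e+00 -5.66884552e-02] [0.17948564 0.57253332 0.23129709]
```

```bash
python3 - <<'E'
from h import *
for p in [(222,245),(260,233),(380,203),(440,185)]: print('base',p,atz('side',p,0))
for z in (0,.2,.5): print(z,proj('scene',[(.3,.15,z),(.4,.1,z),(.5,.1,z),(.3,.05,z),(.5,0.05,z)]).round(0).tolist())
print(proj('side',[read_state()['eef_pos']]))
E
```

```text
base (222, 245) [ 0.35273724 -0.11480828  0.        ]
base (260, 233) [ 0.44309976 -0.05826514  0.        ]
base (380, 203) [0.7825318  0.10838389 0.        ]
base (440, 185) [0.99599186 0.23202029 0.        ]
0 [[223.0, 448.0], [203.0, 385.0], [166.0, 351.0], [263.0, 400.0], [186.0, 333.0]]
0.2 [[212.0, 397.0], [189.0, 326.0], [145.0, 289.0], [263.0, 343.0], [170.0, 270.0]]
0.5 [[179.0, 245.0], [150.0, 165.0], [91.0, 127.0], [261.0, 184.0], [130.0, 108.0]]
[[188.16956591  87.46260031]]
```

```bash
python3 - <<'E'
from h import *
a=cv2.imread('pics/side0.png'); cv2.imwrite('pics/sz3.png',cv2.resize(a[0:280,130:410],None,fx=2.8,fy=2.1))
E
```

```text
(no output)
```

View pics/sz3.png

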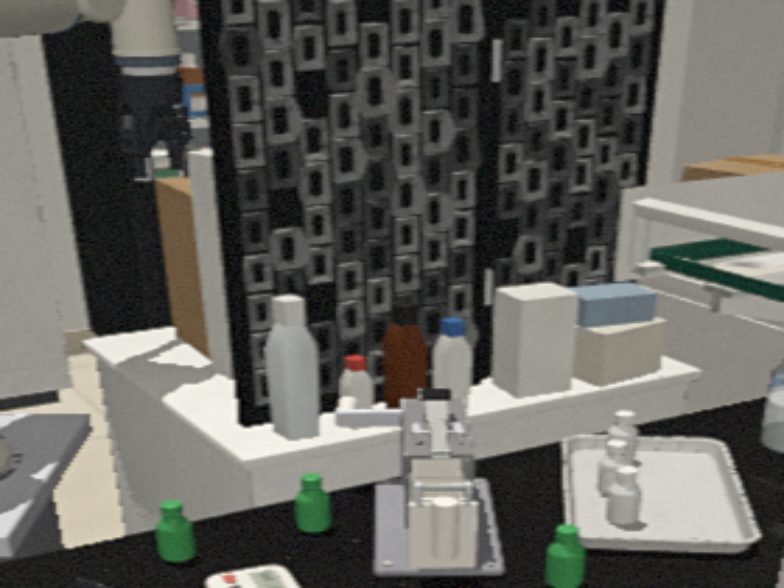

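```bash
python3 - <<'E'
from h import *
def plane(cam,a,b):
    o,d1=ray(cam,a);_,d2=ray(cam,b); n=np.cross(d1,d2); n/=np.linalg.norm(n); return n,n@o
def inter(p,q):
    for z in (0,.1,.3,.6):
        A=np.array([p[0][:2],q[0][:2]]); b=np.array([p[1]-p[0][2]*z,q[1]-q[0][2]*z]); print(z,np.linalg.solve(A,b).round(3))
P=plane('side',(205,20),(214,190))
inter(P,plane('scene',(190,0),(222,330)))
print('far edge: '); print([atz('side',(10,303),0)[:2],atz('side',(190,255),0)[:2]],[atz('scene',p,0)[:2] for p in [(230,325),(360,336),(500,350)]])
print('basept',[ (z,atz('side',(216,200),z)[:2]) for z in (-.1,0,.05,.1,.2)])
E
python3 - <<'E'
import cv2
a=cv2.imread('pics/scene0.png'); cv2.imwrite('pics/q.png',cv2.resize(a[150:420,150:420],None,fx=2.2,fy=2.2))
E
```

```text
0 [0.309 0.12 ]
0.1 [0.311 0.115]
0.3 [0.316 0.106]
0.6 [0.323 0.092]
far edge: 
[array([-0.04633189, -0.32858856]), array([ 0.28263299, -0.15817931])] [array([ 0.44730181, -0.01813083]), array([ 0.23778168, -0.16541138]), array([ 0.01738911, -0.31473517])]
basept [(-0.1, array([0.28191929, 0.34242161])), (0, array([0.31094411, 0.13511628])), (0.05, array([0.32545653, 0.03146362])), (0.1, array([ 0.33996894, -0.07218904])), (0.2, array([ 0.36899377, -0.27949437]))]
```

View pics/q.png

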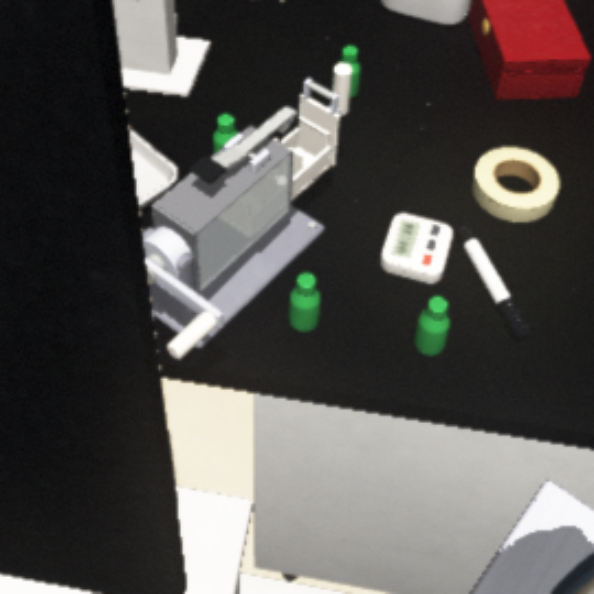

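```bash
python3 - <<'E'
from h import *
for p in [(232,418),(130,408),(0,398)]: print(p,atz('scene',p,0)[:2])
for p in [(216,200),(300,190),(340,178)]: print('side',p,atz('side',p,0)[:2])
for z in (.5,.6,.65,.7): print(z,proj('scene',[(.31,.115,z)]))
# FK guess: joints vs radius
s=read_state(); print(np.hypot(*s['eef_pos'][:2]))
a=cv2.imread('pics/scene0.png'); cv2.imwrite('pics/q1.png',cv2.resize(np.clip(a[0:420,0:260].astype(float)*3,0,255).astype('uint8'),None,fx=1.4,fy=1.4))
E
```

```text
(232, 418) [0.32110283 0.10646809]
(130, 408) [0.4656156  0.20751028]
(0, 398) [0.65041722 0.34222665]
side (216, 200) [0.31094411 0.13511628]
side (300, 190) [0.5589059  0.20127494]
side (340, 178) [0.69305866 0.29231186]
0.5 [[202.50719333 216.04711997]]
0.6 [[187.89544545 115.91467742]]
0.65 [[177.74532398  46.35719097]]
0.7 [[164.56800266 -43.94530958]]
0.6000079114491333
```

View pics/q1.png

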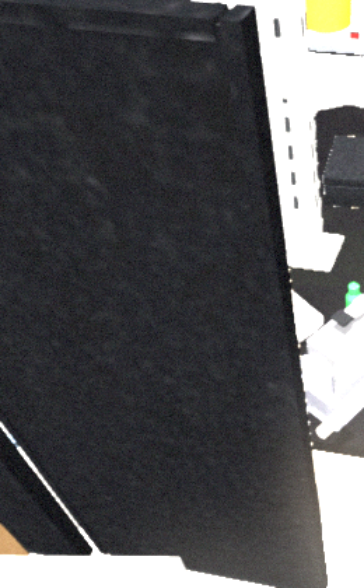

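```bash
cat >> h.py <<'E'
def ang(s):
    M=R.from_quat(s['ee_rot']).as_matrix(); return np.degrees(np.arctan2(M[1,0],M[0,0]))
def plan(wps,s=None):
    s=s or read_state(); a0=ang(s); p=[];y=[]
    for w in wps:
        sh=R.from_quat(s['ee_rot']).inv().apply(np.array(w[:3])-s['eef_pos'])*1000
        p.append([round(float(v),1) for v in sh]); y.append(round(float(a0-w[3]),1))
    print('from',s['eef_pos'].round(4),round(a0,2)); print('T',p);print('Y',y)
def pol(r,az,z,a): az=np.radians(az); return (r*np.cos(az),r*np.sin(az),z,a)
E
python3 - <<'E'
from h import *
plan([pol(.54,72.6,.26,72.6),pol(.48,72.6,.29,72.6),pol(.42,72.6,.30,72.6),pol(.36,72.6,.3,72.6),pol(.31,72.6,.3,72.6)])
E
```

```text
from [0.1795 0.5725 0.2313] 72.59
T [[-60.0, -0.1, -28.7], [-120.0, -0.0, -58.7], [-180.0, -0.0, -68.7], [-240.0, -0.0, -68.7], [-290.0, -0.0, -68.7]]
Y [-0.0, -0.0, -0.0, -0.0, -0.0]
```

>>> {"fn": "carry_out", "kwargs": {"translation": [[-55,0,-28],[-110,0,-58],[-165,0,-69],[-220,0,-69],[-275,0,-69]], "yaw": [0,0,0,0,0], "fingers": 40}}

```text
clock: 2.08
eef_pos: [0.0966, 0.3085, 0.3006]
ee_rot: [0.806, 0.592, 0.001, -0.0]
ft_force: [-0.2, -0.4, 0.7]
grip_width: 0.0402
```

```bash
python3 - <<'E'
from h import *
s=read_state(); print(s['joints'].round(3))
plan([pol(.28,64,.3,64),pol(.245,53,.3,53),pol(.235,42,.3,42.5),pol(.235,31,.3,32),pol(.235,20,.3,21.5)])
E
```

```text
[ 1.162 -0.619  1.694 -0.     2.066 -0.105]
from [0.0966 0.3085 0.3006] 72.6
T [[-46.4, 41.9, 0.6], [-92.5, 82.2, 0.5], [-121.0, 119.6, 0.5], [-147.5, 156.0, 0.5], [-180.5, 186.7, 0.5]]
Y [8.6, 19.6, 30.1, 40.6, 51.1]
```

```bash
python3 - <<'E'
from h import *
plan([pol(.29,64,.32,64),pol(.26,53,.335,53),pol(.25,42,.335,42.5),pol(.25,31,.335,32),pol(.25,20,.335,21.5)])
E
```

```text
from [0.0966 0.3085 0.3006] 72.6
T [[-36.5, 43.4, -19.4], [-78.3, 87.2, -34.4], [-108.0, 127.3, -34.5], [-136.3, 166.0, -34.5], [-171.4, 198.6, -34.5]]
Y [8.6, 19.6, 30.1, 40.6, 51.1]
```

>>> {"fn": "carry_out", "kwargs": {"translation": [[-36,43,-19],[-78,87,-34],[-108,127,-34],[-136,166,-34],[-171,198,-34]], "yaw": [9,19,29,39,49]}}

```text
clock: 2.7
eef_pos: [0.2355, 0.0863, 0.3343]
ee_rot: [0.979, 0.202, 0.001, -0.0]
ft_force: [1.1, 0.7, 0.1]
grip_width: 0.0401
```

```bash
python3 - <<'E'
from h import *
plan([pol(.25,8,.335,13),pol(.26,-4,.335,4),pol(.27,-16,.335,0),pol(.29,-28,.335,0),pol(.35,-33,.33,0)])
E
```

```text
from [0.2355 0.0863 0.3343] 23.27
T [[-9.3, 52.1, -0.7], [-19.4, 105.3, -0.7], [-41.4, 157.1, -0.7], [-69.0, 212.4, -0.7], [-56.1, 277.3, 4.3]]
Y [10.3, 19.3, 23.3, 23.3, 23.3]
```

>>> {"fn": "carry_out", "kwargs": {"translation": [[-9,52,0],[-19,105,0],[-41,157,0],[-69,212,0],[-56,270,4]], "yaw": [10,19,23.3,23.3,23.3]}}

```text
clock: 3.32
eef_pos: [0.2903, -0.1852, 0.3321]
ee_rot: [1.0, -0.0, 0.002, 0.002]
ft_force: [1.2, 0.6, 1.2]
grip_width: 0.0404
```

```bash
python3 - <<'E'
from h import *
s=read_state();print(s['joints'].round(2))
plan([(.34,-.2,.33,0),(.39,-.2,.33,0),(.44,-.2,.33,0),(.47,-.18,.33,0),(.50,-.16,.33,0)])
E
```

```text
[-0.67 -0.54  1.58 -0.    2.09 -0.67]
from [ 0.2903 -0.1852  0.3321] -0.06
T [[49.7, 14.7, 2.4], [99.7, 14.7, 2.5], [149.7, 14.6, 2.7], [179.7, -5.4, 2.8], [209.7, -25.4, 2.8]]
Y [-0.1, -0.1, -0.1, -0.1, -0.1]
```

>>> {"fn": "carry_out", "kwargs": {"translation": [[50,15,2],[100,15,2],[150,15,2],[180,-5,2],[210,-25,2]], "yaw": [0,0,0,0,0]}}

```text
clock: 3.95
eef_pos: [0.5028, -0.1555, 0.3279]
ee_rot: [1.0, 0.002, -0.0, -0.0]
ft_force: [0.6, 0.1, 0.4]
grip_width: 0.0398
```

```bash
cat >> h.py <<'E'
def wlook(name,targets,z=None):
    s=read_state(); Tw=wrist_T(s); f=grab_frame('wrist'); cv2.imwrite('pics/'+name,f)
    for t in targets:
        for d in landmark_of('wrist',t):
            print(t,np.round(d['centre'],1).tolist(),round(d['conf'],2), None if z is None else atz('wrist',d['centre'],z[t],Tw).round(4).tolist())
    return s,Tw
E
python3 - <<'E'
from h import *
s,Tw=wlook('w1.png',["knob_grip","frame_axis","latch_pad","well_3","bottle_1_mid","tray","crank_grip"],dict(knob_grip=.125,frame_axis=.09,latch_pad=.166,well_3=.06,bottle_1_mid=.035,tray=0,crank_grip=.09))
print(s['eef_pos'],s['joints'].round(2))
E
```

```text
knob_grip [279.9, 319.4] 0.77 [0.5046, -0.328, 0.125]
latch_pad [282.3, 159.3] 0.73 [0.5057, -0.1248, 0.166]
well_3 [279.6, 244.1] 0.75 [0.5039, -0.2562, 0.06]
bottle_1_mid [434.5, 31.6] 0.59 [0.6847, 0.005, 0.035]
tray [420.2, 106.4] 0.81 [0.6935, -0.0791, 0.0]
tray [432.6, 28.4] 0.69 [0.6964, 0.0151, 0.0]
crank_grip [212.0, 51.1] 0.67 [0.4323, -0.0245, 0.09]
[ 0.50277364 -0.15553522  0.32790163] [-0.36 -0.06  1.21 -0.    1.99 -0.37]
```

View pics/w1.png

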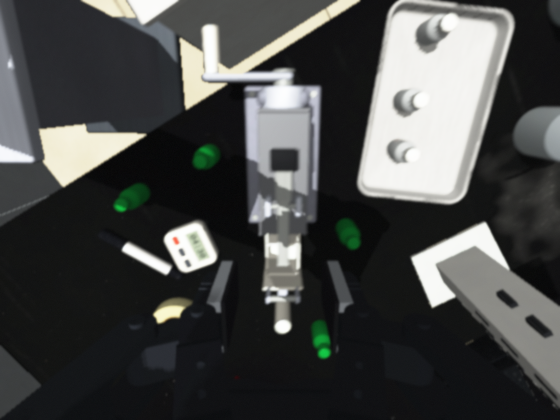

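```bash
python3 - <<'E'
from h import *
s=read_state();Tw=wrist_T(s)
for p in [(447,23),(419,100),(409.5,155)]: print('cap',atz('wrist',p,.067,Tw).round(4))
print('knobtop',atz('wrist',(282.5,325),.143,Tw))
f=cv2.imread('pics/w1.png');cv2.imwrite('pics/w1c.png',cv2.resize(f[0:210,350:520],None,fx=2.8,fy=2.8))
plan([(.504,-.21,.32,0),(.5045,-.27,.3,0),(.5045,-.328,.26,0),(.5045,-.328,.20,0),(.5045,-.328,.145,0)])
E
```

```text
cap [0.6828 0.0062 0.067 ]
cap [ 0.6631 -0.073   0.067 ]
cap [ 0.66   -0.1364  0.067 ]
knobtop [ 0.50589117 -0.32458738  0.143     ]
from [ 0.501  -0.1566  0.3288] 0.23
T [[2.8, 53.4, 8.9], [3.0, 113.4, 28.9], [2.8, 171.3, 68.9], [2.7, 171.3, 128.9], [2.7, 171.3, 183.9]]
Y [0.2, 0.2, 0.2, 0.2, 0.2]
```

View pics/w1c.png

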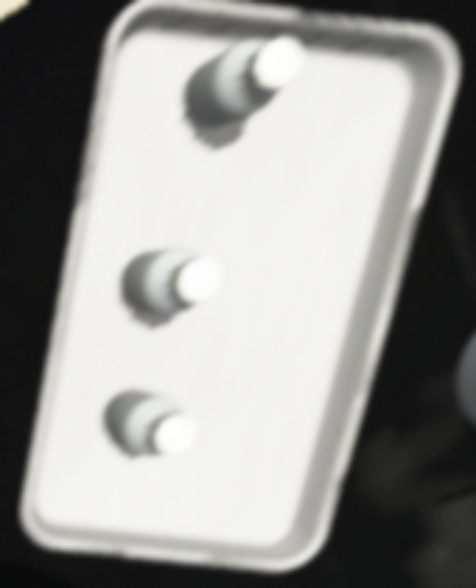

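>>> {"fn": "carry_out", "kwargs": {"translation": [[2,53,9],[3,113,29],[3,171,69],[3,171,129],[3,171,179]], "yaw": [0.2,0.2,0.2,0.2,0.2]}}

```text
clock: 4.97
eef_pos: [0.5041, -0.3286, 0.1471]
ee_rot: [1.0, -0.001, -0.0, -0.0]
ft_force: [0.8, 0.2, -0.8]
grip_width: 0.0401
```

```bash
python3 - <<'E'
from h import *
f=grab_frame('wrist');cv2.imwrite('pics/w2.png',f)
print(read_state()['eef_pos'])
f=grab_frame('side');cv2.imwrite('pics/s3.png',cv2.resize(f[120:320,200:400],None,fx=3,fy=3))
E
```

```text
[ 0.50132465 -0.32598471  0.13766149]
```

View pics/w2.png

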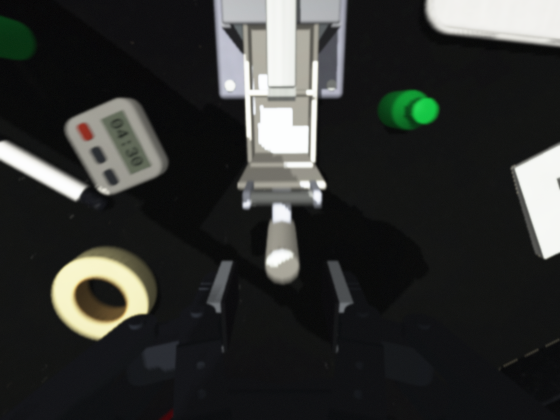

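View pics/s3.png

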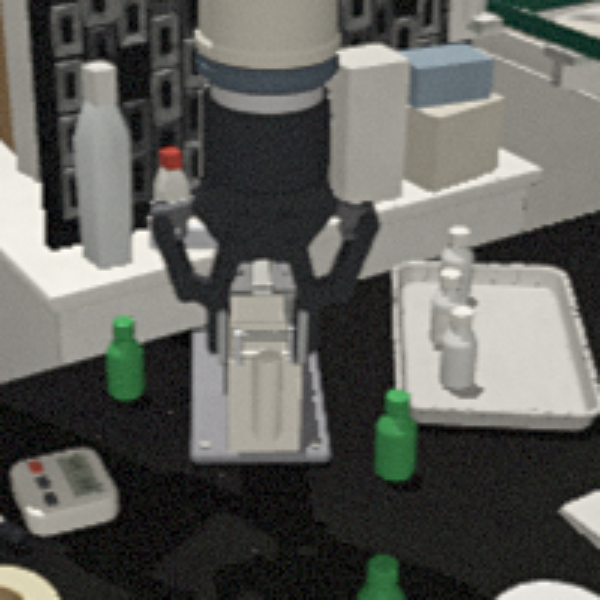

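```bash
python3 - <<'E'
from h import *
c=camera_params('wrist');T=np.linalg.inv(np.array(c['T_tool_cam']));K=np.array(c['mtx'])
for z in (0,-.0187,.02,.05):
    p=K@(T[:3,:3]@[0,0,z]+T[:3,3]); print(z,p[:2]/p[2])
P=[]
for i in range(5):
    s=read_state(); P.append(np.r_[s['eef_pos'],ang(s)]); grab_frame('wrist')
P=np.array(P);print(P.mean(0),P.std(0)); Tw=wrist_T(s)
s['eef_pos']=P.mean(0)[:3]
Tw=wrist_T(s);print(atz('wrist',(283,262),.143,Tw), proj('side',P.mean(0)[:3]))
E
```

```text
0 [278.79476525 277.11580209]
-0.0187 [278.76643117 298.91452682]
0.02 [278.81883439 258.59828683]
0.05 [278.84666133 237.18972777]
[ 0.50450079 -0.32698747  0.14868648  0.04831663] [0.00183165 0.0008509  0.0046299  0.03419583]
[ 0.50658744 -0.32179062  0.143     ] [[288.53879118 235.81538071]]
```

>>> {"fn": "carry_out", "kwargs": {"translation": [[1,-2,20],[1,-2,40],[1,-2,40]], "yaw": [0,0,0]}}

```text
clock: 5.7
eef_pos: [0.5052, -0.3239, 0.1057]
ee_rot: [1.0, 0.001, -0.002, -0.002]
ft_force: [0.5, 0.2, 0.5]
grip_width: 0.0398
```

>>> {"fn": "carry_out", "kwargs": {"translation": [[0,0,0],[0,0,0],[0,0,0],[0,0,0]], "yaw": [0,0,0,0], "fingers": 0}}

```text
clock: 6.2
eef_pos: [0.5059, -0.3251, 0.1095]
ee_rot: [1.0, 0.001, -0.001, -0.0]
ft_force: [-5.7, 0.6, 1.7]
grip_width: 0.0168
```

```bash
cat >> h.py <<'E'
def avg(n=6):
    P=[];Q=[];F=[]
    for i in range(n):
        s=read_state();P.append(s['eef_pos']);Q.append(ang(s));F.append(s['ft_force']);g=grab_frame('side')
    print('t',round(s['clock'],2),'pos',np.mean(P,0).round(4),'sd',np.std(P,0).round(4),'ang',round(np.mean(Q),2),'F',np.mean(F,0).round(2),'w',round(s['grip_width'],4))
    s=dict(s); s['eef_pos']=np.mean(P,0); s['g']=g; return s
E
python3 - <<'E'
from h import *
s=avg(); cv2.imwrite('pics/s4.png',cv2.resize(s['g'][120:320,200:400],None,fx=3,fy=3))
E
```

```text
t 6.45 pos [ 0.5059 -0.3251  0.1095] sd [0. 0. 0.] ang 0.08 F [-5.32  1.08  1.15] w 0.0163
```

View pics/s4.png

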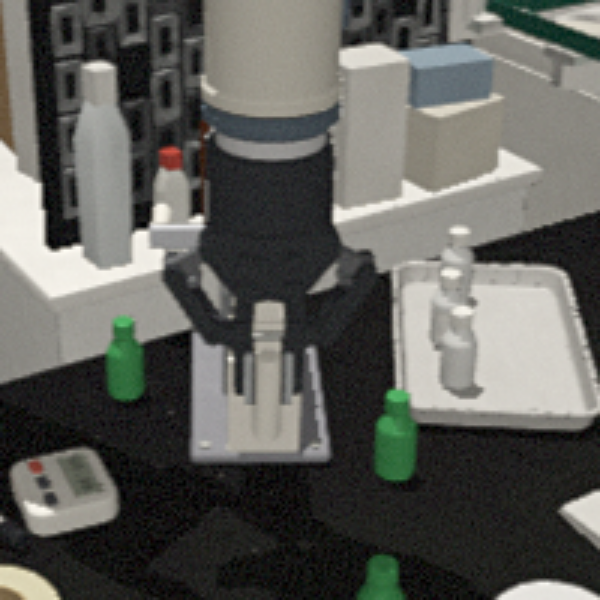

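>>> {"fn": "carry_out", "kwargs": {"translation": [[-1,18,0],[-1,38,0],[-1,58,0],[-1,76,0],[-1,88,0]], "yaw": [0,0,0,0,0]}}

```text
clock: 7.12
eef_pos: [0.506, -0.4146, 0.1095]
ee_rot: [1.0, 0.0, 0.001, 0.0]
ft_force: [0.1, 1.2, 1.0]
grip_width: 0.0164
```

>>> {"fn": "carry_out", "kwargs": {"translation": [[0,3,0],[0,6,0]], "yaw": [0,0]}}

```text
clock: 7.38
eef_pos: [0.506, -0.416, 0.1092]
ee_rot: [1.0, 0.002, -0.0, -0.003]
ft_force: [-2.8, 18.1, 4.8]
grip_width: 0.0164
```

>>> {"fn": "carry_out", "kwargs": {"translation": [[0,-4,0],[0,-4,0],[0,-4,0],[0,-4,0]], "yaw": [0,0,0,0], "fingers": 45}}

```text
clock: 7.88
eef_pos: [0.5056, -0.4152, 0.1093]
ee_rot: [1.0, 0.001, 0.0, 0.0]
ft_force: [1.1, 0.1, -0.9]
grip_width: 0.0452
```

>>> {"fn": "carry_out", "kwargs": {"translation": [[0,-4,-40],[0,-10,-100],[0,-60,-150],[0,-120,-190],[0,-170,-190]], "yaw": [0,0,0,0,0]}}

```text
clock: 8.5
eef_pos: [0.5057, -0.2472, 0.3024]
ee_rot: [1.0, 0.0, 0.002, 0.001]
ft_force: [2.0, 0.2, -0.9]
grip_width: 0.0448
```

>>> {"fn": "carry_out", "kwargs": {"translation": [[0,-50,0],[0,-60,0],[0,-60,0]], "yaw": [0,0,0]}}

```text
clock: 8.88
eef_pos: [0.5053, -0.1878, 0.299]
ee_rot: [1.0, 0.001, 0.0, 0.0]
ft_force: [0.8, -0.6, -0.3]
grip_width: 0.0452
```

```bash
python3 - <<'E'
from h import *
avg(4)
s,Tw=wlook('w3.png',["knob_grip","well_1","bottle_1_mid"],dict(knob_grip=.125,well_1=.06,bottle_1_mid=.035))
E
```

```text
t 9.03 pos [ 0.5053 -0.1886  0.2985] sd [0.0001 0.0005 0.0003] ang 0.06 F [-0.05 -0.15  0.07] w 0.0449
knob_grip [280.0, 376.9] 0.87 [0.5061, -0.421, 0.125]
well_1 [279.3, 267.3] 0.68 [0.5053, -0.3091, 0.06]
well_1 [280.6, 237.1] 0.66 [0.5069, -0.2674, 0.06]
well_1 [278.4, 294.2] 0.63 [0.5041, -0.3485, 0.06]
```

View pics/w3.png

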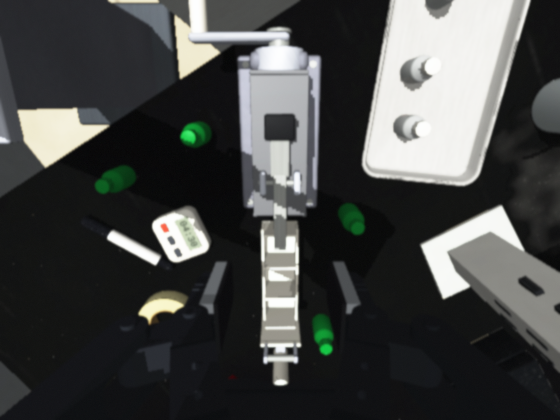

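```bash
python3 - <<'E'
from h import *
s=read_state();Tw=wrist_T(s)
f=cv2.imread('pics/w3.png')
for c in [(425,64),(422,130)]:
    x,y=c; sub=cv2.resize(f[y-35:y+35,x-45:x+35],None,fx=6,fy=6); cv2.imwrite(f'pics/c_{x}.png',sub)
cv2.imwrite('pics/c.png',np.vstack([cv2.imread('pics/c_425.png')[:300],cv2.imread('pics/c_422.png')[:300]]))
for p in [(428,66),(422.5,129)]: print('cap',atz('wrist',p,.067,Tw).round(4))
E
```

```text
cap [ 0.66  -0.072  0.067]
cap [ 0.6628 -0.1357  0.067 ]
```

View pics/c.png

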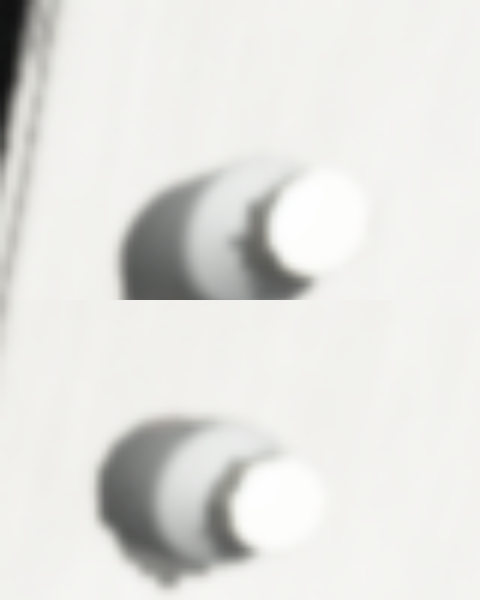

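>>> {"fn": "carry_out", "kwargs": {"translation": [[55,-18,10],[110,-36,30],[158,-52,80],[158,-52,140],[158,-52,190]], "yaw": [0,0,0,0,0], "fingers": 60}}

```text
clock: 9.9
eef_pos: [0.6633, -0.1352, 0.1053]
ee_rot: [1.0, 0.001, -0.001, -0.0]
ft_force: [-0.1, -0.5, 0.3]
grip_width: 0.0603
```

```bash
python3 - <<'E'
from h import *
s=avg(4)
f=grab_frame('wrist');cv2.imwrite('pics/w4.png',f)
E
```

```text
t 10.05 pos [ 0.6607 -0.1349  0.101 ] sd [0.0017 0.0003 0.004 ] ang 0.1 F [-0.15 -0.09 -1.77] w 0.0601
```

View pics/w4.png

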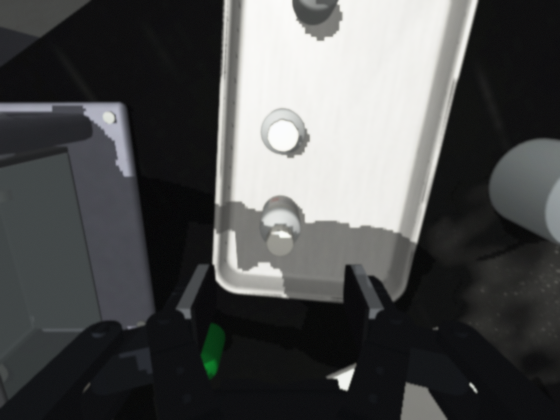

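>>> {"fn": "carry_out", "kwargs": {"translation": [[0,0,30],[0,0,60],[0,0,74],[0,0,74]], "yaw": [0,0,0,0]}}

```text
clock: 10.65
eef_pos: [0.6638, -0.1358, 0.0364]
ee_rot: [1.0, 0.001, 0.001, 0.0]
ft_force: [0.7, -0.8, -0.2]
grip_width: 0.0602
```

>>> {"fn": "carry_out", "kwargs": {"translation": [[0,0,0],[0,0,0],[0,0,0],[0,0,0]], "yaw": [0,0,0,0], "fingers": 0}}

```text
clock: 11.15
eef_pos: [0.664, -0.1358, 0.0373]
ee_rot: [1.0, 0.001, 0.001, 0.0]
ft_force: [-1.4, -0.3, 5.5]
grip_width: 0.0261
```

>>> {"fn": "carry_out", "kwargs": {"translation": [[0,0,0],[0,0,3],[0,0,3]], "yaw": [0,0,0], "fingers": 36}}

```text
clock: 11.52
eef_pos: [0.6628, -0.1354, 0.0309]
ee_rot: [1.0, 0.001, -0.001, -0.0]
ft_force: [0.2, 0.5, 0.8]
grip_width: 0.0359
```

>>> {"fn": "carry_out", "kwargs": {"translation": [[0,0,0],[0,0,0],[0,0,0]], "yaw": [0,0,0], "fingers": 0}}

```text
clock: 11.9
eef_pos: [0.663, -0.1355, 0.0315]
ee_rot: [1.0, 0.001, -0.0, -0.0]
ft_force: [0.7, 0.5, -1.1]
grip_width: 0.0263
```

```bash
python3 - <<'E'
from h import *
s=avg(3)
plan([(.664,-.136,.09,0),(.64,-.16,.14,0),(.6,-.2,.17,0),(.555,-.235,.19,0),(.51,-.269,.2,0)],s)
E
```

```text
t 12.0 pos [ 0.663  -0.1355  0.0315] sd [0. 0. 0.] ang 0.09 F [ 0.2   0.07 -1.5 ] w 0.0267
from [ 0.663  -0.1355  0.0315] 0.09
T [[0.9, 0.5, -58.5], [-23.1, 24.5, -108.5], [-63.2, 64.4, -138.4], [-108.3, 99.3, -158.4], [-153.3, 133.2, -168.4]]
Y [0.1, 0.1, 0.1, 0.1, 0.1]
```

>>> {"fn": "carry_out", "kwargs": {"translation": [[0,0,-58],[-23,24,-108],[-63,64,-138],[-108,99,-145],[-157,134,-140]], "yaw": [0,0,0,0,0]}}

```text
clock: 12.68
eef_pos: [0.5057, -0.2711, 0.1739]
ee_rot: [1.0, 0.001, 0.002, 0.001]
ft_force: [0.7, -1.0, 0.2]
grip_width: 0.0261
```

>>> {"fn": "carry_out", "kwargs": {"translation": [[0,0,15],[0,0,36],[0,0,36],[0,0,36]], "yaw": [0,0,0,0]}}

```text
clock: 13.18
eef_pos: [0.5071, -0.2689, 0.1355]
ee_rot: [1.0, 0.002, -0.0, -0.0]
ft_force: [0.1, -0.1, -0.9]
grip_width: 0.0261
```

```bash
python3 - <<'E'
from h import *
s=avg(3)
f=grab_frame('wrist');cv2.imwrite('pics/w5.png',f)
g=s['g'];cv2.imwrite('pics/s5.png',cv2.resize(g[120:320,200:400],None,fx=3,fy=3))
g=grab_frame('scene');cv2.imwrite('pics/sc5.png',cv2.resize(g[130:290,200:400],None,fx=3.5,fy=3.5))
E
```

```text
t 13.28 pos [ 0.5072 -0.2691  0.136 ] sd [0.0001 0.0002 0.0004] ang 0.18 F [ 0.07  0.11 -1.03] w 0.0264
```

View pics/w5.png

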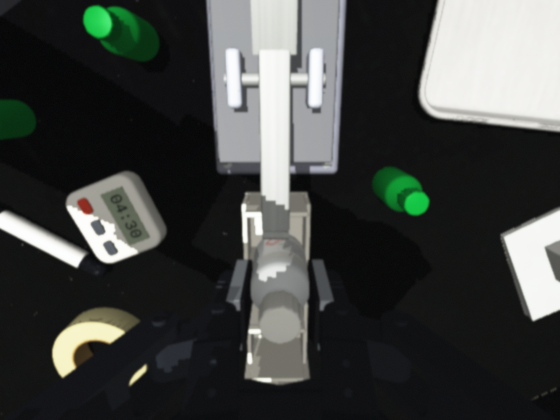

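View pics/sc5.png

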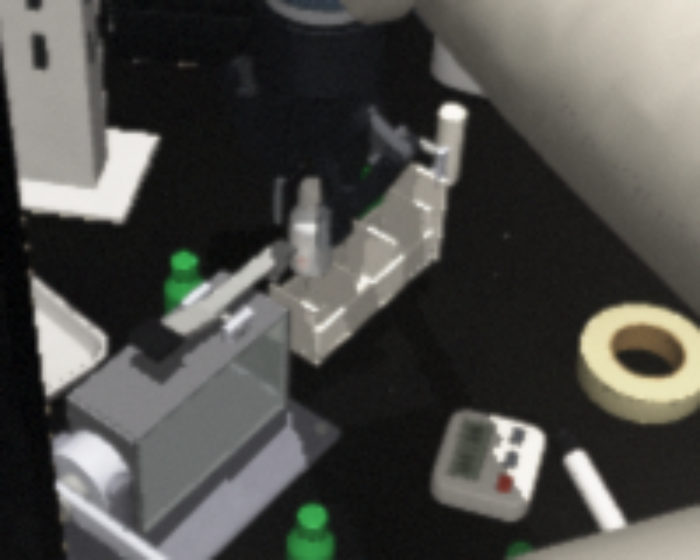

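>>> {"fn": "carry_out", "kwargs": {"translation": [[-1.5,0,8],[-1.5,0,16],[-1.5,0,24],[-1.5,0,32],[-1.5,0,40]], "yaw": [0,0,0,0,0]}}

```text
clock: 14.05
eef_pos: [0.5048, -0.2697, 0.0952]
ee_rot: [1.0, 0.001, -0.0, -0.0]
ft_force: [-0.7, -0.4, -1.4]
grip_width: 0.0262
```

```bash
python3 - <<'E'
from h import *
s=avg(3)
f=grab_frame('wrist');cv2.imwrite('pics/w6.png',f)
g=grab_frame('scene');cv2.imwrite('pics/sc6.png',cv2.resize(g[130:290,200:400],None,fx=3.5,fy=3.5))
E
```

```text
t 14.15 pos [ 0.5045 -0.2696  0.0944] sd [0.0002 0.0001 0.0005] ang 0.09 F [-0.16 -0.15 -1.7 ] w 0.0263
```

View pics/w6.png

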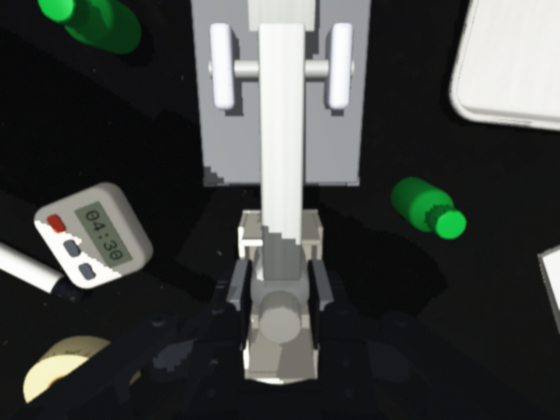

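View pics/sc6.png

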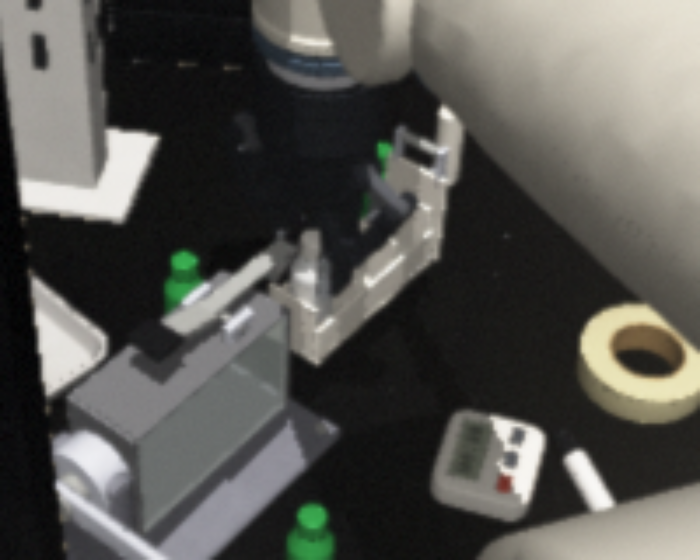

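>>> {"fn": "carry_out", "kwargs": {"translation": [[0,0,3],[0,0,3]], "yaw": [0,0]}}

```text
clock: 14.55
eef_pos: [0.5049, -0.2698, 0.0928]
ee_rot: [1.0, 0.001, -0.0, -0.0]
ft_force: [0.9, -0.4, -0.9]
grip_width: 0.0265
```

>>> {"fn": "carry_out", "kwargs": {"translation": [[0,0,3],[0,0,3]], "yaw": [0,0]}}

```text
clock: 14.8
eef_pos: [0.5048, -0.2697, 0.0895]
ee_rot: [1.0, 0.001, -0.0, -0.0]
ft_force: [-0.3, 0.6, -0.9]
grip_width: 0.0265
```

>>> {"fn": "carry_out", "kwargs": {"translation": [[0,0,3],[0,0,3]], "yaw": [0,0]}}

```text
clock: 15.05
eef_pos: [0.5047, -0.2697, 0.0864]
ee_rot: [1.0, 0.001, -0.0, -0.0]
ft_force: [-0.2, 0.6, -0.4]
grip_width: 0.0257
```

>>> {"fn": "carry_out", "kwargs": {"translation": [[0,0,2],[0,0,2]], "yaw": [0,0]}}

```text
clock: 15.3
eef_pos: [0.5048, -0.2697, 0.0846]
ee_rot: [1.0, 0.001, -0.0, -0.0]
ft_force: [-0.5, -0.7, -2.2]
grip_width: 0.0265
```

>>> {"fn": "carry_out", "kwargs": {"translation": [[0,0,2],[0,0,2]], "yaw": [0,0]}}

```text
clock: 15.55
eef_pos: [0.5048, -0.2697, 0.0826]
ee_rot: [1.0, 0.001, -0.0, -0.0]
ft_force: [0.4, 0.6, -1.1]
grip_width: 0.0262
```

>>> {"fn": "carry_out", "kwargs": {"translation": [[0,0,2],[0,0,2]], "yaw": [0,0]}}

```text
clock: 15.8
eef_pos: [0.505, -0.2698, 0.0809]
ee_rot: [1.0, 0.001, 0.0, 0.0]
ft_force: [-0.0, -0.1, -1.7]
grip_width: 0.0261
```

```bash
python3 - <<'E'
from h import *
for z in (.04,.05,.06,.12): print(z,(proj('scene',[(.48,-.382,z)])-[200,130])*3.5, (proj('scene',[(.48,-.249,z)])-[200,130])*3.5)
E
```

```text
0.04 [[437.09980858 267.53571628]] [[316.91375953 376.53409898]]
0.05 [[438.48255805 257.05504046]] [[317.5323732  366.04439746]]
0.06 [[439.88402268 246.43251139]] [[318.16000135 355.40183929]]
0.12 [[448.70800689 179.5503177 ]] [[322.12661299 288.14084245]]
```

>>> {"fn": "carry_out", "kwargs": {"translation": [[0,0,2],[0,0,2]], "yaw": [0,0]}}

```text
clock: 16.05
eef_pos: [0.5051, -0.2699, 0.0806]
ee_rot: [1.0, 0.001, 0.001, 0.0]
ft_force: [-2.9, 2.4, 7.1]
grip_width: 0.0261
```

>>> {"fn": "carry_out", "kwargs": {"translation": [[0,0,-1],[0,0,-1],[0,0,-1]], "yaw": [0,0,0], "fingers": 44}}

```text
clock: 16.42
eef_pos: [0.5048, -0.2698, 0.0795]
ee_rot: [1.0, 0.001, -0.0, -0.0]
ft_force: [-1.5, 0.1, -0.2]
grip_width: 0.0443
```

>>> {"fn": "carry_out", "kwargs": {"translation": [[0,0,-15],[0,0,-50],[0,0,-100],[30,-10,-150],[75,-35,-200]], "yaw": [0,0,0,0,0]}}

```text
clock: 17.05
eef_pos: [0.5743, -0.2385, 0.2775]
ee_rot: [1.0, -0.0, 0.002, 0.001]
ft_force: [0.6, -1.0, 0.2]
grip_width: 0.044
```

>>> {"fn": "carry_out", "kwargs": {"translation": [[45,-50,-10],[65,-90,-10],[65,-90,-10],[65,-90,-10]], "yaw": [0,0,0,0], "fingers": 60}}

```text
clock: 17.55
eef_pos: [0.6387, -0.148, 0.284]
ee_rot: [1.0, 0.001, 0.0, 0.0]
ft_force: [0.5, -0.2, 0.3]
grip_width: 0.0601
```

```bash
python3 - <<'E'
from h import *
s=avg(3)
f=grab_frame('wrist');cv2.imwrite('pics/w7.png',f)
Tw=wrist_T(s); np.save('Tw.npy',Tw)
print([(d['box'],round(d['conf'],2)) for d in trace('wrist','bottle_1_mid')])
g=grab_frame('scene');cv2.imwrite('pics/sc7.png',cv2.resize(g[130:290,200:400],None,fx=3.5,fy=3.5))
E
```

```text
t 17.65 pos [ 0.6385 -0.1485  0.2839] sd [0.0002 0.0004 0.    ] ang 0.05 F [ 0.19 -0.21  0.38] w 0.0599
[([310.4, 10.8, 334.0, 47.3], 0.77)]
```

View pics/w7.png

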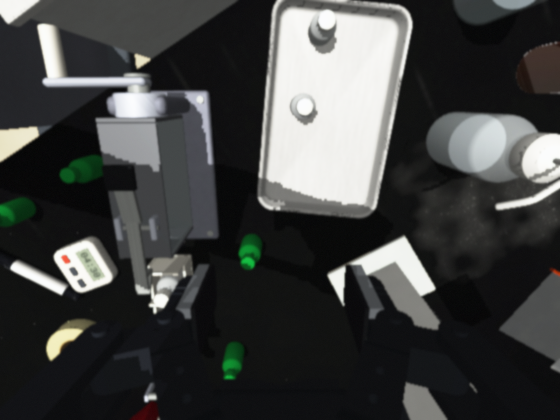

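View pics/sc7.png

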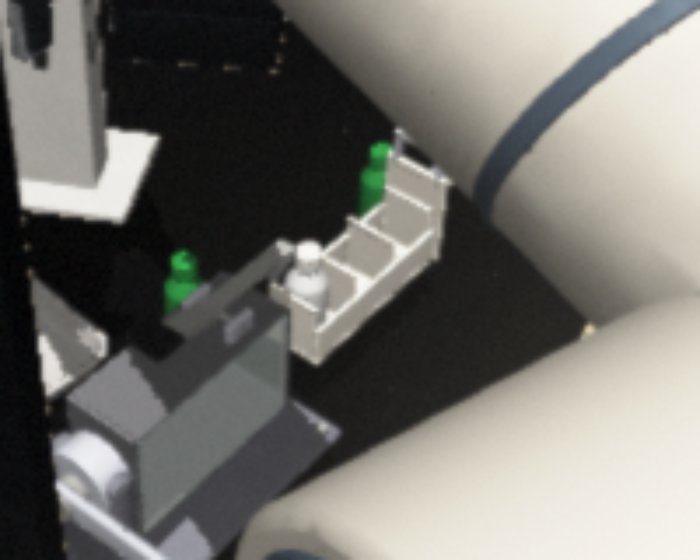

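```bash
python3 - <<'E'
from h import *
Tw=np.load('Tw.npy')
f=cv2.imread('pics/w7.png');cv2.imwrite('pics/c2.png',np.hstack([cv2.resize(f[0:60,290:350],None,fx=6,fy=6),cv2.resize(f[75:135,275:335],None,fx=6,fy=6)]))
for p in [(327,19),(305,106)]: print(atz('wrist',p,.067,Tw).round(4))
E
```

```text
[0.6848 0.0079 0.067 ]
[ 0.6656 -0.0717  0.067 ]
```

View pics/c2.png

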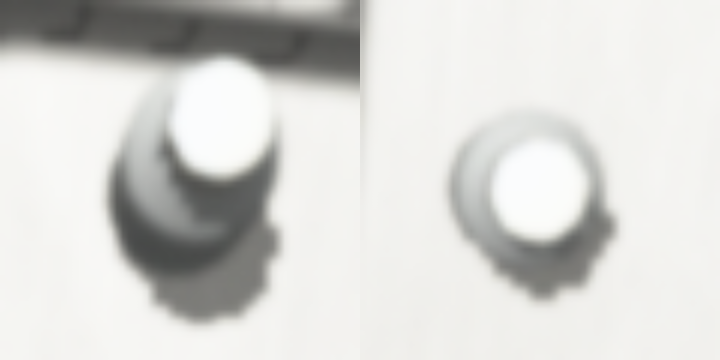

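>>> {"fn": "carry_out", "kwargs": {"translation": [[13,-38,40],[27,-76,80],[27,-76,140],[27,-76,185],[27,-76,185]], "yaw": [0,0,0,0,0]}}

```text
clock: 18.48
eef_pos: [0.6628, -0.0717, 0.0929]
ee_rot: [1.0, 0.001, -0.005, -0.001]
ft_force: [0.3, 0.8, 0.1]
grip_width: 0.06
```

```bash
python3 - <<'E'
from h import *
s=avg(3)
f=grab_frame('wrist');cv2.imwrite('pics/w8.png',f)
E
```

```text
t 18.57 pos [ 0.6645 -0.072   0.0967] sd [0.0014 0.0002 0.003 ] ang 0.06 F [-0.12 -0.06  0.84] w 0.0603
```

View pics/w8.png

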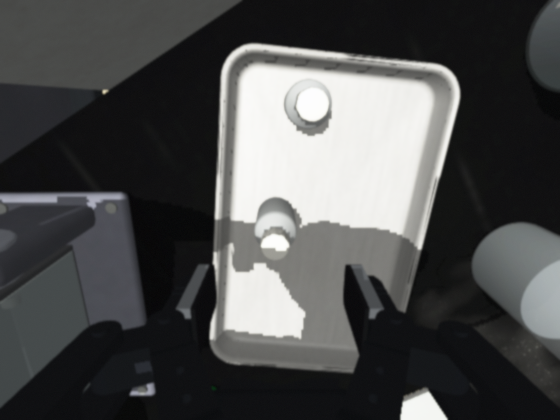

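>>> {"fn": "carry_out", "kwargs": {"translation": [[-2,0,30],[-2,0,55],[-2,0,67],[-2,0,67]], "yaw": [0,0,0,0]}}

```text
clock: 19.18
eef_pos: [0.6641, -0.0719, 0.0322]
ee_rot: [1.0, 0.001, 0.0, 0.0]
ft_force: [0.7, 0.9, 0.4]
grip_width: 0.0598
```

>>> {"fn": "carry_out", "kwargs": {"translation": [[0,0,0],[0,0,0],[0,0,0],[0,0,0]], "yaw": [0,0,0,0], "fingers": 0}}

```text
clock: 19.68
eef_pos: [0.6647, -0.0719, 0.0335]
ee_rot: [1.0, 0.001, 0.001, 0.0]
ft_force: [-0.9, -0.6, 6.1]
grip_width: 0.0262
```

>>> {"fn": "carry_out", "kwargs": {"translation": [[0,0,-58],[-20,20,-110],[-50,62,-150],[-84,110,-155],[-115,160,-155]], "yaw": [0,0,0,0,0]}}

```text
clock: 20.3
eef_pos: [0.5483, -0.2332, 0.188]
ee_rot: [1.0, 0.001, 0.001, 0.001]
ft_force: [0.6, 0.5, -0.9]
grip_width: 0.0261
```

>>> {"fn": "carry_out", "kwargs": {"translation": [[-25,45,0],[-45,79,0],[-45,79,45],[-45,79,50],[-45,79,50]], "yaw": [0,0,0,0,0]}}

```text
clock: 20.92
eef_pos: [0.5043, -0.3105, 0.1366]
ee_rot: [1.0, 0.001, -0.0, -0.0]
ft_force: [0.6, -0.3, -1.5]
grip_width: 0.0263
```

```bash
python3 - <<'E'
from h import *
s=avg(4)
f=grab_frame('wrist');cv2.imwrite('pics/w9.png',f)
E
```

```text
t 21.07 pos [ 0.5049 -0.3108  0.1378] sd [0.0004 0.0002 0.0008] ang 0.15 F [ 0.3  0.  -0.9] w 0.026
```

View pics/w9.png

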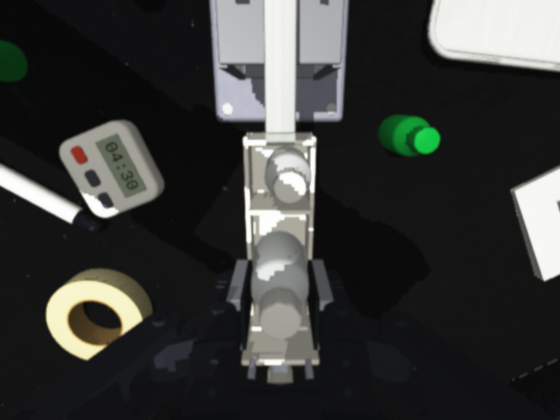

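>>> {"fn": "carry_out", "kwargs": {"translation": [[0.5,0,12],[0.5,0,24],[0.5,0,36],[0.5,0,46],[0.5,0,52]], "yaw": [0,0,0,0,0]}}

```text
clock: 21.8
eef_pos: [0.5043, -0.3108, 0.0832]
ee_rot: [1.0, 0.001, -0.001, -0.0]
ft_force: [-1.1, -0.7, -0.5]
grip_width: 0.0262
```

>>> {"fn": "carry_out", "kwargs": {"translation": [[0,0,1.5],[0,0,1.5]], "yaw": [0,0]}}

```text
clock: 22.05
eef_pos: [0.5048, -0.3111, 0.0832]
ee_rot: [1.0, 0.001, 0.0, 0.0]
ft_force: [-0.7, 0.8, -1.1]
grip_width: 0.0259
```

>>> {"fn": "carry_out", "kwargs": {"translation": [[0,0,1],[0,0,1],[0,0,1]], "yaw": [0,0,0]}}

```text
clock: 22.42
eef_pos: [0.5049, -0.3112, 0.0828]
ee_rot: [1.0, 0.001, 0.001, 0.0]
ft_force: [-1.6, 0.5, 3.9]
grip_width: 0.026
```

>>> {"fn": "carry_out", "kwargs": {"translation": [[0,0,0],[0,0,0],[0,0,0]], "yaw": [0,0,0], "fingers": 44}}

```text
clock: 22.8
eef_pos: [0.5045, -0.3109, 0.0815]
ee_rot: [1.0, 0.001, -0.0, -0.0]
ft_force: [0.6, 0.2, -0.3]
grip_width: 0.044
```

>>> {"fn": "carry_out", "kwargs": {"translation": [[0,0,-15],[0,0,-50],[0,0,-100],[25,-30,-150],[60,-75,-180]], "yaw": [0,0,0,0,0]}}

```text
clock: 23.42
eef_pos: [0.5635, -0.2384, 0.2657]
ee_rot: [1.0, -0.001, 0.003, 0.001]
ft_force: [0.9, -0.2, 0.2]
grip_width: 0.0443
```

>>> {"fn": "carry_out", "kwargs": {"translation": [[35,-45,0],[70,-90,0],[100,-135,0],[120,-185,0],[120,-230,0]], "yaw": [0,0,0,0,0], "fingers": 60}}

```text
clock: 24.05
eef_pos: [0.6835, -0.0056, 0.2606]
ee_rot: [1.0, 0.001, -0.0, -0.0]
ft_force: [-0.0, 0.3, 0.3]
grip_width: 0.0599
```

>>> {"fn": "carry_out", "kwargs": {"translation": [[0,0,40],[0,0,60],[0,0,60]], "yaw": [0,0,0]}}

```text
clock: 24.42
eef_pos: [0.6819, -0.0074, 0.1991]
ee_rot: [1.0, 0.001, -0.002, -0.0]
ft_force: [-0.5, -0.3, -0.1]
grip_width: 0.0599
```

```bash
python3 - <<'E'
from h import *
s=avg(3)
f=grab_frame('wrist');cv2.imwrite('pics/w10.png',f)
Tw=wrist_T(s); np.save('Tw.npy',Tw)
g=grab_frame('scene');cv2.imwrite('pics/sc10.png',cv2.resize(g[130:290,200:400],None,fx=3.5,fy=3.5))
E
```

```text
t 24.52 pos [ 0.6824 -0.0076  0.2008] sd [0.0004 0.0002 0.0013] ang 0.1 F [-0.22 -0.51  0.05] w 0.0599
```

View pics/w10.png

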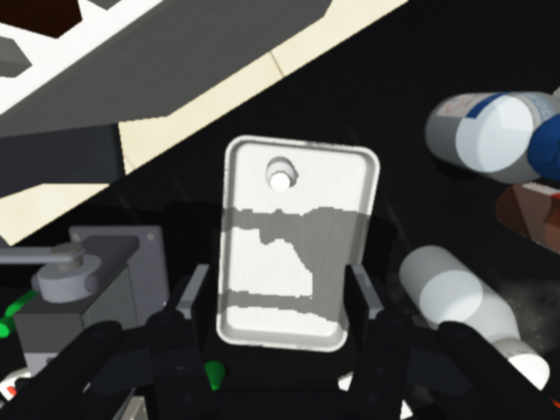

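View pics/sc10.png

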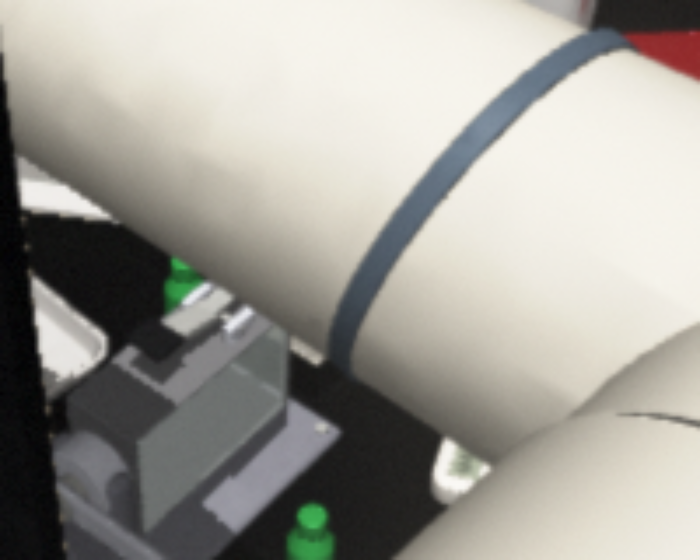

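```bash
python3 - <<'E'
from h import *
Tw=np.load('Tw.npy')
print(atz('wrist',(280,182),.067,Tw).round(4))
for p in [(226,140),(379,152),(345,350),(217,340)]: print('rim',atz('wrist',p,.021,Tw).round(3))
for p in [(236,146),(368,157),(335,338),(226,330)]: print('floor?',atz('wrist',p,.002,Tw).round(3))
plan([(.684,.007,.16,0),(.684,.007,.1,0)])
E
```

```text
[0.6836 0.0083 0.067 ]
rim [0.632 0.039 0.021]
rim [0.78  0.027 0.021]
rim [ 0.761 -0.206  0.021]
rim [ 0.61  -0.192  0.021]
floor? [0.639 0.031 0.002]
floor? [0.774 0.02  0.002]
floor? [ 0.752 -0.204  0.002]
floor? [ 0.618 -0.192  0.002]
from [ 0.6832 -0.0079  0.2029] 0.08
T [[0.6, -14.9, 42.9], [0.4, -14.9, 102.9]]
Y [0.1, 0.1]
```

>>> {"fn": "carry_out", "kwargs": {"translation": [[1,-15,45],[1,-15,100],[1,-15,100],[1,-15,100]], "yaw": [0,0,0,0]}}

```text
clock: 25.18
eef_pos: [0.6847, 0.0071, 0.1037]
ee_rot: [1.0, 0.001, 0.002, 0.0]
ft_force: [-0.4, 0.9, 1.5]
grip_width: 0.06
```

```bash
python3 - <<'E'
from h import *
s=avg(3)
f=grab_frame('wrist');cv2.imwrite('pics/w11.png',f[150:,150:400])
E
```

```text
t 25.27 pos [0.6852 0.007  0.1046] sd [0.0003 0.     0.0007] ang 0.08 F [0.05 0.59 0.98] w 0.0596
```

View pics/w11.png

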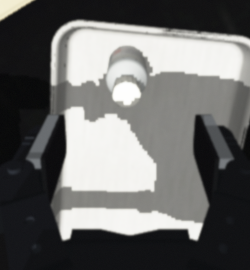

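>>> {"fn": "carry_out", "kwargs": {"translation": [[-1,0,30],[-1,0,58],[-1,0,72],[-1,0,72]], "yaw": [0,0,0,0]}}

```text
clock: 25.88
eef_pos: [0.6824, 0.0073, 0.0283]
ee_rot: [1.0, 0.001, -0.001, -0.0]
ft_force: [0.1, -0.4, 0.1]
grip_width: 0.0599
```

>>> {"fn": "carry_out", "kwargs": {"translation": [[0,0,0],[0,0,0],[0,0,0],[0,0,0]], "yaw": [0,0,0,0], "fingers": 0}}

```text
clock: 26.38
eef_pos: [0.6838, 0.0073, 0.0308]
ee_rot: [1.0, 0.001, 0.002, 0.0]
ft_force: [1.5, 0.5, 5.8]
grip_width: 0.0263
```

```bash
python3 - <<'E'
from h import *
s=avg(2)
P=s['eef_pos']
plan([(P[0],P[1],.09,0),(.66,-.02,.14,0),(.63,-.07,.17,0),(.60,-.12,.185,0),(.57,-.175,.19,0),(.54,-.23,.19,0),(.52,-.29,.19,0),(.505,-.3515,.19,0),(.505,-.3515,.15,0),(.505,-.3515,.14,0)],s)
E
```

```text
t 26.43 pos [0.6838 0.0073 0.0308] sd [0. 0. 0.] ang 0.09 F [0.94 0.57 5.99] w 0.0266
from [0.6838 0.0073 0.0308] 0.09
T [[0.2, 0.0, -59.2], [-23.5, 27.3, -109.3], [-53.4, 77.2, -139.4], [-83.4, 127.2, -154.5], [-113.5, 182.1, -159.6], [-143.6, 237.1, -159.7], [-163.7, 297.0, -159.7], [-178.8, 358.5, -159.8], [-178.9, 358.5, -119.8], [-179.0, 358.5, -109.8]]
Y [0.1, 0.1, 0.1, 0.1, 0.1, 0.1, 0.1, 0.1, 0.1, 0.1]
```

>>> {"fn": "carry_out", "kwargs": {"translation": [[0,0,-58],[-23,27,-109],[-53,77,-139],[-83,127,-154],[-113,182,-159]], "yaw": [0,0,0,0,0]}}

```text
clock: 27.1
eef_pos: [0.5697, -0.1752, 0.1891]
ee_rot: [1.0, 0.001, 0.001, 0.0]
ft_force: [1.1, -1.4, -1.3]
grip_width: 0.0259
```

>>> {"fn": "carry_out", "kwargs": {"translation": [[-30,52,0],[-50,110,0],[-65.5,168,0],[-65.5,176,25],[-65.5,176,45]], "yaw": [0,0,0,0,0]}}

```text
clock: 27.72
eef_pos: [0.5044, -0.3507, 0.1408]
ee_rot: [1.0, -0.0, -0.001, -0.001]
ft_force: [0.2, 0.7, -1.5]
grip_width: 0.026
```

```bash
python3 - <<'E'
from h import *
s=avg(4)
f=grab_frame('wrist');cv2.imwrite('pics/w12.png',f)
E
```

```text
t 27.88 pos [ 0.5043 -0.3492  0.1392] sd [0.0003 0.0009 0.0015] ang 0.08 F [-0.1   0.14 -1.94] w 0.0262
```

View pics/w12.png

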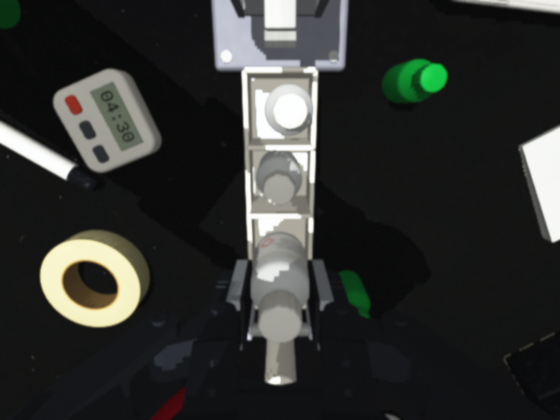

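>>> {"fn": "carry_out", "kwargs": {"translation": [[0.5,1.5,12],[0.5,1.5,24],[0.5,1.5,36],[0.5,1.5,48],[0.5,1.5,56]], "yaw": [0,0,0,0,0]}}

```text
clock: 28.6
eef_pos: [0.5054, -0.3513, 0.0851]
ee_rot: [1.0, 0.001, -0.001, -0.0]
ft_force: [-0.4, -0.2, -2.0]
grip_width: 0.0263
```

>>> {"fn": "carry_out", "kwargs": {"translation": [[0,0,1],[0,0,1]], "yaw": [0,0]}}

```text
clock: 28.85
eef_pos: [0.5059, -0.3517, 0.0859]
ee_rot: [1.0, 0.001, 0.0, 0.0]
ft_force: [0.0, 0.8, -1.0]
grip_width: 0.0262
```

>>> {"fn": "carry_out", "kwargs": {"translation": [[0,0,4],[0,0,4],[0,0,4]], "yaw": [0,0,0]}}

```text
clock: 29.22
eef_pos: [0.5057, -0.3515, 0.0816]
ee_rot: [1.0, 0.001, 0.0, 0.0]
ft_force: [-0.5, 0.8, -2.2]
grip_width: 0.0263
```

>>> {"fn": "carry_out", "kwargs": {"translation": [[0,0,1.5],[0,0,1.5]], "yaw": [0,0]}}

```text
clock: 29.48
eef_pos: [0.5058, -0.3516, 0.0802]
ee_rot: [1.0, 0.001, 0.0, 0.0]
ft_force: [1.2, 0.5, -0.5]
grip_width: 0.0263
```

Release, rise, and go to the knob (now at y ≈ −0.416).

>>> {"fn": "carry_out", "kwargs": {"translation": [[0,0,0],[0,0,0],[0,0,0]], "yaw": [0,0,0], "fingers": 44}}

```text
clock: 29.85
eef_pos: [0.5057, -0.3516, 0.0801]
ee_rot: [1.0, 0.001, 0.0, 0.0]
ft_force: [-0.6, 0.1, -0.2]
grip_width: 0.0441
```

>>> {"fn": "carry_out", "kwargs": {"translation": [[0,0,-15],[0,0,-45],[0,0,-90],[0,30,-95],[0,64,-75]], "yaw": [0,0,0,0,0]}}

```text
clock: 30.48
eef_pos: [0.5075, -0.4171, 0.1608]
ee_rot: [1.0, 0.001, 0.003, 0.003]
ft_force: [0.2, 0.7, -0.8]
grip_width: 0.0439
```

```bash
python3 - <<'E'
from h import *
s=avg(5)
f=grab_frame('wrist');cv2.imwrite('pics/w13.png',f)
E
```

```text
t 30.68 pos [ 0.5055 -0.4174  0.1554] sd [0.0011 0.0015 0.0027] ang 0.02 F [-1.07  0.17 -0.94] w 0.0437
```

View pics/w13.png

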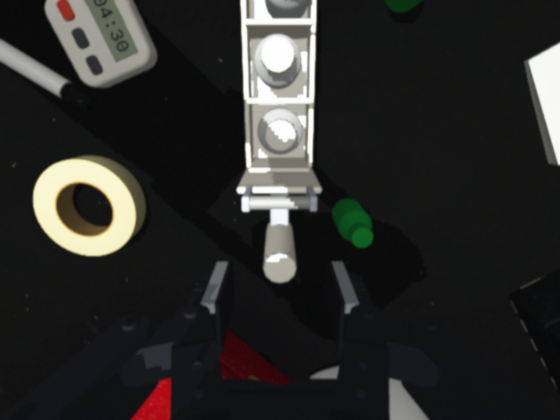

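>>> {"fn": "carry_out", "kwargs": {"translation": [[0,0,20],[0,0,42],[0,0,46],[0,0,46]], "yaw": [0,0,0,0]}}

```text
clock: 31.28
eef_pos: [0.5058, -0.415, 0.1087]
ee_rot: [1.0, 0.001, -0.0, -0.0]
ft_force: [-0.0, -0.3, 0.0]
grip_width: 0.044
```

>>> {"fn": "carry_out", "kwargs": {"translation": [[0,0,0],[0,0,0],[0,0,0],[0,0,0]], "yaw": [0,0,0,0], "fingers": 0}}

```text
clock: 31.78
eef_pos: [0.5059, -0.4159, 0.1102]
ee_rot: [1.0, 0.001, 0.0, 0.001]
ft_force: [-2.3, 0.6, 5.4]
grip_width: 0.0164
```

>>> {"fn": "carry_out", "kwargs": {"translation": [[0,-18,0],[0,-40,0],[0,-62,0],[0,-84,0],[0,-106,0]], "yaw": [0,0,0,0,0]}}

```text
clock: 32.4
eef_pos: [0.5055, -0.3098, 0.1103]
ee_rot: [1.0, 0.0, 0.0, 0.001]
ft_force: [-2.9, -1.6, 6.4]
grip_width: 0.0164
```

>>> {"fn": "carry_out", "kwargs": {"translation": [[0,-15,0],[0,-28,0],[0,-36,0],[0,-36,0]], "yaw": [0,0,0,0]}}

```text
clock: 32.9
eef_pos: [0.5054, -0.2736, 0.1103]
ee_rot: [1.0, 0.001, 0.0, 0.001]
ft_force: [-5.4, 1.2, 6.4]
grip_width: 0.0162
```

>>> {"fn": "carry_out", "kwargs": {"translation": [[0,-4,0],[0,-8,0],[0,-12,0],[0,-12,0]], "yaw": [0,0,0,0]}}

```text
clock: 33.4
eef_pos: [0.5053, -0.2645, 0.1104]
ee_rot: [1.0, -0.0, 0.0, 0.003]
ft_force: [-3.0, -9.5, 5.5]
grip_width: 0.016
```

>>> {"fn": "carry_out", "kwargs": {"translation": [[0,-3,0],[0,-6,0],[0,-6,0]], "yaw": [0,0,0]}}

```text
clock: 33.78
eef_pos: [0.5053, -0.2572, 0.1103]
ee_rot: [1.0, 0.0, 0.0, 0.002]
ft_force: [-4.6, -3.8, 6.3]
grip_width: 0.0165
```

>>> {"fn": "carry_out", "kwargs": {"translation": [[0,-2,0],[0,-4,0],[0,-4,0]], "yaw": [0,0,0]}}

```text
clock: 34.15
eef_pos: [0.5053, -0.2531, 0.1104]
ee_rot: [1.0, 0.0, 0.0, 0.002]
ft_force: [-4.2, -3.1, 6.6]
grip_width: 0.0164
```

>>> {"fn": "carry_out", "kwargs": {"translation": [[0,-2,0],[0,-2,0]], "yaw": [0,0]}}

```text
clock: 34.4
eef_pos: [0.5052, -0.2528, 0.1105]
ee_rot: [1.0, -0.0, 0.0, 0.003]
ft_force: [-3.6, -9.7, 4.5]
grip_width: 0.0164
```

```bash
python3 - <<'E'
from h import *
s=avg(2)
f=grab_frame('wrist');cv2.imwrite('pics/w14.png',f)
g=grab_frame('scene');cv2.imwrite('pics/sc14.png',cv2.resize(g[150:310,210:370],None,fx=3.75,fy=3.75))
E
```

```text
t 34.45 pos [ 0.5053 -0.2528  0.1105] sd [0. 0. 0.] ang -0.04 F [-3.39 -9.83  5.08] w 0.0161
```

View pics/w14.png

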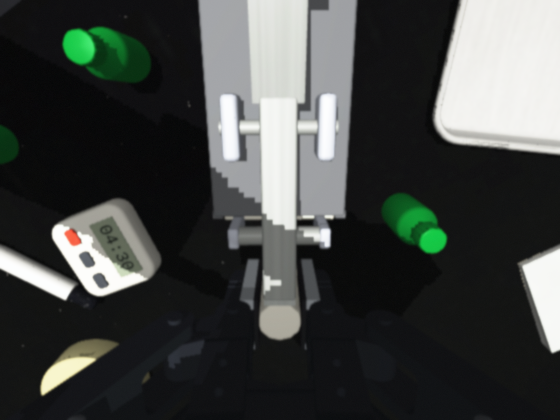

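View pics/sc14.png

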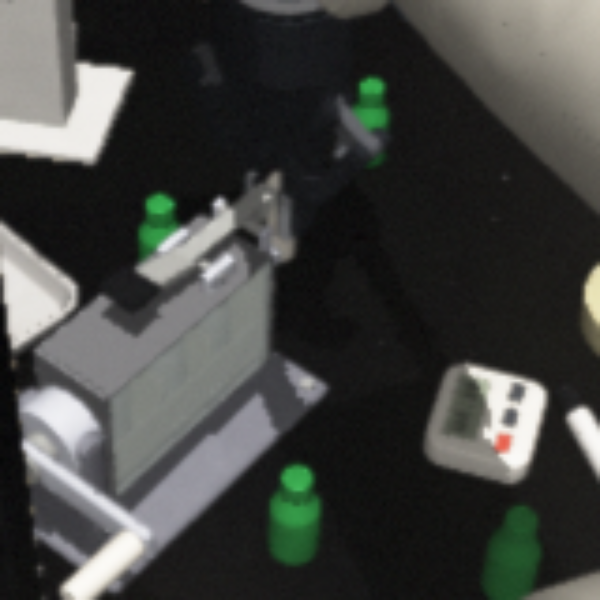

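>>> {"fn": "carry_out", "kwargs": {"translation": [[0,3,0],[0,5,0],[0,5,0]], "yaw": [0,0,0]}}

```text
clock: 34.98
eef_pos: [0.5053, -0.2557, 0.1104]
ee_rot: [1.0, 0.0, 0.0, 0.001]
ft_force: [-4.1, -1.4, 5.8]
grip_width: 0.0165
```

>>> {"fn": "carry_out", "kwargs": {"translation": [[0,2,0],[0,2,0]], "yaw": [0,0]}}

```text
clock: 35.22
eef_pos: [0.5053, -0.257, 0.1104]
ee_rot: [1.0, 0.001, 0.0, 0.001]
ft_force: [-4.9, 0.8, 7.4]
grip_width: 0.0163
```

>>> {"fn": "carry_out", "kwargs": {"translation": [[0,2,0],[0,2,0]], "yaw": [0,0]}}

```text
clock: 35.48
eef_pos: [0.5053, -0.2584, 0.1103]
ee_rot: [1.0, 0.001, 0.0, -0.0]
ft_force: [-5.5, 2.9, 7.6]
grip_width: 0.0164
```

>>> {"fn": "carry_out", "kwargs": {"translation": [[0,2,0],[0,2,0]], "yaw": [0,0]}}

```text
clock: 35.72
eef_pos: [0.5053, -0.2598, 0.1103]
ee_rot: [1.0, 0.001, -0.0, -0.001]
ft_force: [-6.0, 3.7, 8.6]
grip_width: 0.0164
```

>>> {"fn": "carry_out", "kwargs": {"translation": [[0,2,0],[0,3,0],[0,3,0]], "yaw": [0,0,0]}}

```text
clock: 36.1
eef_pos: [0.5053, -0.2618, 0.1103]
ee_rot: [1.0, 0.001, -0.0, -0.001]
ft_force: [-6.7, 7.9, 9.7]
grip_width: 0.0162
```

>>> {"fn": "carry_out", "kwargs": {"translation": [[0,2,0],[0,2,0]], "yaw": [0,0]}}

```text
clock: 36.35
eef_pos: [0.5053, -0.2633, 0.1102]
ee_rot: [1.0, 0.002, -0.0, -0.002]
ft_force: [-5.8, 9.4, 9.0]
grip_width: 0.0161
```

>>> {"fn": "carry_out", "kwargs": {"translation": [[0,0,0],[0,-4,0],[0,-9,0],[0,-9,0]], "yaw": [0,0,0,0]}}

```text
clock: 36.85
eef_pos: [0.5053, -0.2565, 0.1103]
ee_rot: [1.0, 0.001, 0.0, 0.0]
ft_force: [-5.5, 1.0, 7.3]
grip_width: 0.0164
```

>>> {"fn": "carry_out", "kwargs": {"translation": [[0,0,0],[0,0,0],[0,0,0]], "yaw": [0,0,0], "fingers": 45}}

```text
clock: 37.22
eef_pos: [0.5056, -0.2565, 0.1085]
ee_rot: [1.0, 0.001, -0.0, -0.0]
ft_force: [-0.3, 0.3, 0.5]
grip_width: 0.0448
```

>>> {"fn": "carry_out", "kwargs": {"translation": [[0,0,-30],[0,0,-70],[0,0,-110],[0,-20,-160],[-10,-70,-180]], "yaw": [0,0,0,0,0]}}

```text
clock: 37.85
eef_pos: [0.496, -0.1872, 0.2918]
ee_rot: [1.0, -0.001, 0.002, 0.001]
ft_force: [0.5, 0.7, 1.5]
grip_width: 0.0449
```

```bash
python3 - <<'E'
from h import *
s=avg(4)
s2,Tw=wlook('w15.png',["knob_grip","latch_pad","crank_grip"],dict(knob_grip=.125,latch_pad=.166,crank_grip=.09))
np.save('Tw.npy',Tw)
g=grab_frame('scene');cv2.imwrite('pics/sc15.png',cv2.resize(g[150:310,210:370],None,fx=3.75,fy=3.75))
E
```

```text
t 38.0 pos [ 0.4959 -0.1844  0.2931] sd [0.0002 0.0021 0.0015] ang 0.18 F [1.25 0.52 1.53] w 0.0451
knob_grip [285.8, 261.4] 0.71 [0.5033, -0.2608, 0.125]
latch_pad [289.0, 134.1] 0.61 [0.5037, -0.1295, 0.166]
crank_grip [206.8, 10.4] 0.69 [0.4304, -0.0268, 0.09]
```

View pics/w15.png

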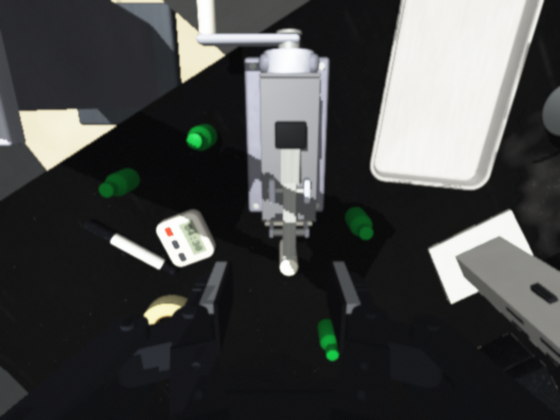

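View pics/sc15.png

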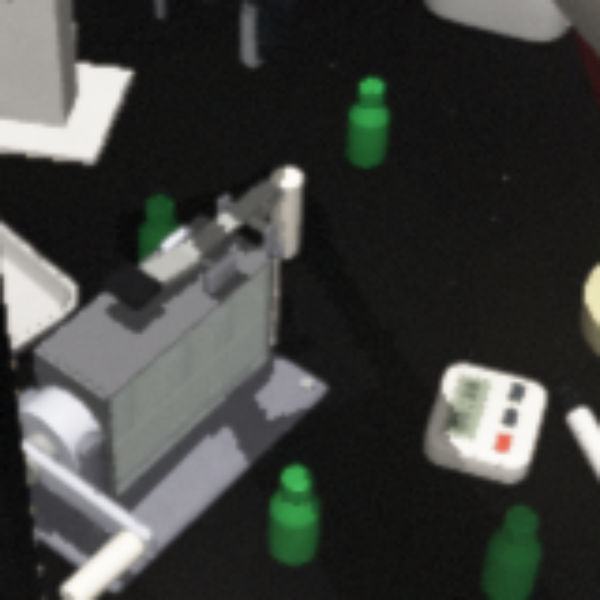

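```bash
python3 - <<'E'
from h import *
for n,b,t in [('tall',(235,207),(233,142)),('red',(257,200),(257,170)),('brown',(274,195),(274,152)),('blue',(291,197),(291,152)),('box',(321,187),(320,138))]:
    p=atz('side',b,0.0)
    # height
    zz=[z for z in np.arange(0,.5,.005) if proj('side',[(p[0],p[1],z)])[0][1]>t[1]][-1]
    print(n,p.round(3),zz)
g=grab_frame('side');cv2.imwrite('pics/s16.png',cv2.resize(g[120:270,200:400],None,fx=4,fy=4))
E
```

```text
tall [0.369 0.089 0.   ] 0.19
red [0.43  0.133 0.   ] 0.09
brown [0.48  0.167 0.   ] 0.13
blue [0.53  0.152 0.   ] 0.135
box [0.625 0.223 0.   ] 0.155
```

View pics/s16.png

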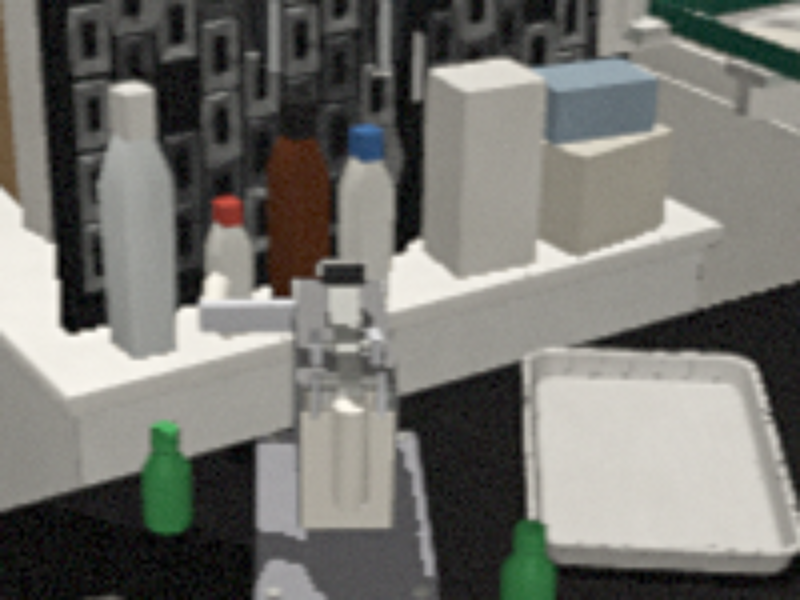

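```bash
python3 - <<'E'
from h import *
s=avg(3)
plan([(.47,-.14,.28,0),(.45,-.08,.26,0),(.43,-.03,.23,0),(.43,-.023,.18,0),(.43,-.023,.13,0)],s)
E
```

```text
t 38.45 pos [ 0.4953 -0.1871  0.288 ] sd [0.     0.0001 0.0002] ang 0.04 F [-0.15 -0.09  0.78] w 0.045
from [ 0.4953 -0.1871  0.288 ] 0.05
T [[-25.3, -47.1, 8.1], [-45.2, -107.1, 28.1], [-65.1, -157.1, 58.2], [-65.1, -164.1, 108.2], [-65.0, -164.1, 158.2]]
Y [0.0, 0.0, 0.0, 0.0, 0.0]
```

>>> {"fn": "carry_out", "kwargs": {"translation": [[-25,-47,8],[-45,-105,24],[-65,-157,48],[-65,-164,100],[-65,-164,150]], "yaw": [0,0,0,0,0], "fingers": 36}}

```text
clock: 39.12
eef_pos: [0.4302, -0.0217, 0.1381]
ee_rot: [1.0, 0.002, 0.001, 0.0]
ft_force: [0.5, -0.3, -0.0]
grip_width: 0.036
```

```bash
python3 - <<'E'
from h import *
s=avg(4)
f=grab_frame('wrist');cv2.imwrite('pics/w17.png',f)
g=s['g'];cv2.imwrite('pics/s17.png',cv2.resize(g[100:270,180:380],None,fx=3.5,fy=3.5))
E
```

```text
t 39.27 pos [ 0.428  -0.022   0.1342] sd [0.0015 0.0003 0.0034] ang 0.15 F [-0.12 -0.03 -1.3 ] w 0.0358
```

View pics/w17.png

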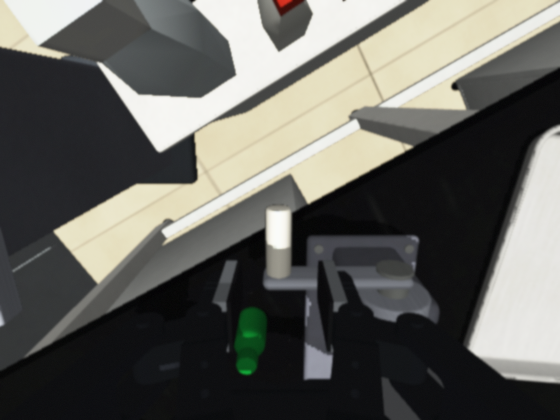

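View pics/s17.png

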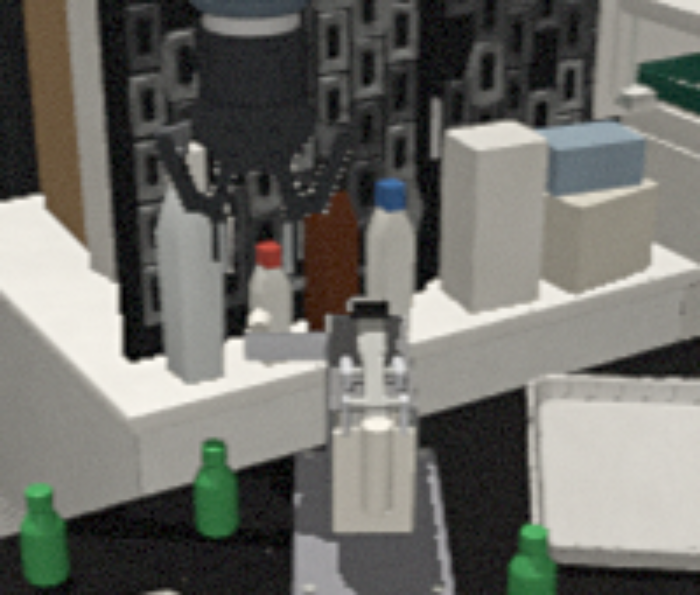

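>>> {"fn": "carry_out", "kwargs": {"translation": [[0,0,25],[0,0,50],[0,0,64],[0,0,64],[0,0,64]], "yaw": [0,0,0,0,0]}}

```text
clock: 40.0
eef_pos: [0.4311, -0.0229, 0.0768]
ee_rot: [1.0, 0.001, 0.001, 0.0]
ft_force: [-0.9, -0.2, 0.1]
grip_width: 0.0359
```

>>> {"fn": "carry_out", "kwargs": {"translation": [[0,0,0],[0,0,0],[0,0,0],[0,0,0]], "yaw": [0,0,0,0], "fingers": 0}}

```text
clock: 40.5
eef_pos: [0.429, -0.0227, 0.0763]
ee_rot: [1.0, 0.001, -0.001, 0.0]
ft_force: [-9.1, -0.4, 6.9]
grip_width: 0.0139
```

```bash
python3 - <<'E'
from h import *
s=avg(3); print(s['torque'])
t=np.radians(np.arange(12,181,12)); print([[round(75*(1-np.cos(a))),0,round(-75*np.sin(a))] for a in t])
E
```

```text
t 40.6 pos [ 0.429  -0.0227  0.0763] sd [0. 0. 0.] ang 0.1 F [-8.54 -0.05  7.45] w 0.0138
[0.04295338 1.49240853 0.06339013]
[[2, 0, -16], [6, 0, -31], [14, 0, -44], [25, 0, -56], [37, 0, -65], [52, 0, -71], [67, 0, -75], [83, 0, -75], [98, 0, -71], [112, 0, -65], [125, 0, -56], [136, 0, -44], [144, 0, -31], [148, 0, -16], [150, 0, 0]]
```

>>> {"fn": "carry_out", "kwargs": {"translation": [[0,0,-16],[4,0,-31],[12,0,-44],[23,0,-56],[35,0,-65]], "yaw": [0,0,0,0,0]}}

```text
clock: 41.28
eef_pos: [0.4589, -0.0225, 0.1425]
ee_rot: [1.0, 0.001, -0.008, -0.0]
ft_force: [-35.4, -0.4, 24.6]
grip_width: 0.0139
```

```bash
python3 - <<'E'
from h import *
s=avg(3)
f=grab_frame('wrist');cv2.imwrite('pics/w18.png',f)
g=s['g'];cv2.imwrite('pics/s18.png',cv2.resize(g[100:270,180:380],None,fx=3.5,fy=3.5))
E
```

```text
t 41.38 pos [ 0.4605 -0.0225  0.144 ] sd [0.0011 0.     0.001 ] ang 0.08 F [-3.057e+01 -3.000e-02  2.251e+01] w 0.0135
```

View pics/s18.png

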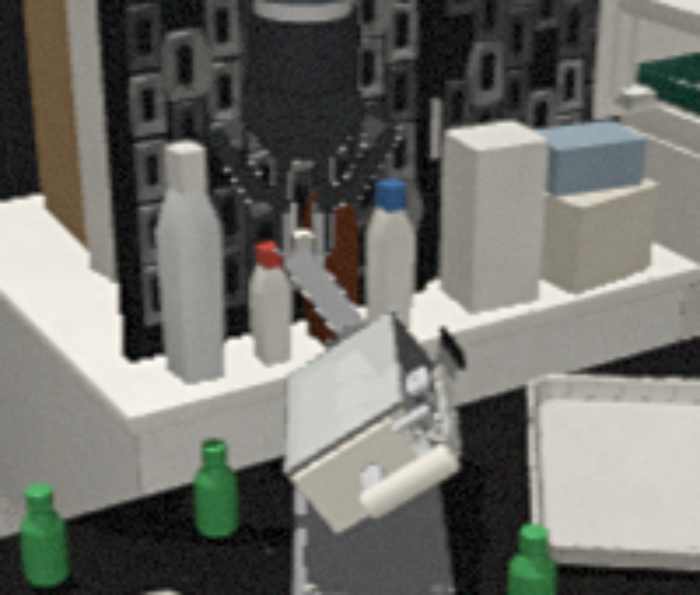

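>>> {"fn": "carry_out", "kwargs": {"translation": [[-5,0,4],[-5,0,8],[-5,0,9]], "yaw": [0,0,0], "fingers": 18.5}}

```text
clock: 41.85
eef_pos: [0.4604, -0.0226, 0.131]
ee_rot: [1.0, 0.001, 0.0, -0.0]
ft_force: [0.3, -0.3, -0.2]
grip_width: 0.0188
```

```bash
python3 - <<'E'
from h import *
s=avg(3)
f=grab_frame('wrist');cv2.imwrite('pics/w19.png',f)
E
```

```text
t 41.95 pos [ 0.4603 -0.0225  0.1308] sd [0.0001 0.     0.0001] ang 0.1 F [0.11 0.02 0.2 ] w 0.0184
```

View pics/w19.png

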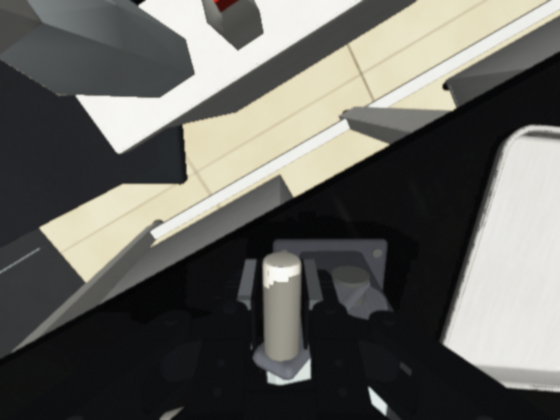

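```bash
python3 - <<'E'
import numpy as np
f=lambda d:(504-75*np.cos(np.radians(d)),70.5+75*np.sin(np.radians(d)))
for g in ([66,78,90,102,114],[126,138,150,162,174]):
  b=(460.3,130.8) if g[0]<100 else f(114)
  print([[round(f(d)[0]-b[0]),0,-round(f(d)[1]-b[1])] for d in g])
E
```

```text
[[13, 0, -8], [28, 0, -13], [44, 0, -15], [59, 0, -13], [74, 0, -8]]
[[14, 0, 8], [25, 0, 18], [34, 0, 31], [41, 0, 45], [44, 0, 61]]
```

>>> {"fn": "carry_out", "kwargs": {"translation": [[13,0,-8],[28,0,-13],[44,0,-15],[59,0,-13],[74,0,-8]], "yaw": [0,0,0,0,0]}}

```text
clock: 42.68
eef_pos: [0.5342, -0.0225, 0.1398]
ee_rot: [1.0, 0.001, -0.0, 0.0]
ft_force: [-4.6, -0.2, 2.9]
grip_width: 0.0183
```

>>> {"fn": "carry_out", "kwargs": {"translation": [[14,0,8],[26,0,18],[36,0,31],[42,0,40]], "yaw": [0,0,0,0]}}

```text
clock: 43.18
eef_pos: [0.5757, -0.0224, 0.0973]
ee_rot: [1.0, 0.001, -0.001, -0.0]
ft_force: [-8.7, 0.7, 2.0]
grip_width: 0.0183
```

```bash
python3 - <<'E'
from h import *
s=avg(3)
g=s['g'];cv2.imwrite('pics/s20.png',cv2.resize(g[100:270,180:380],None,fx=3.5,fy=3.5))
f=grab_frame('wrist');cv2.imwrite('pics/w20.png',f)
E
```

```text
t 43.27 pos [ 0.5758 -0.0224  0.0965] sd [0.0001 0.     0.0007] ang 0.09 F [-3.65  0.31  0.2 ] w 0.0186
```

View pics/s20.png

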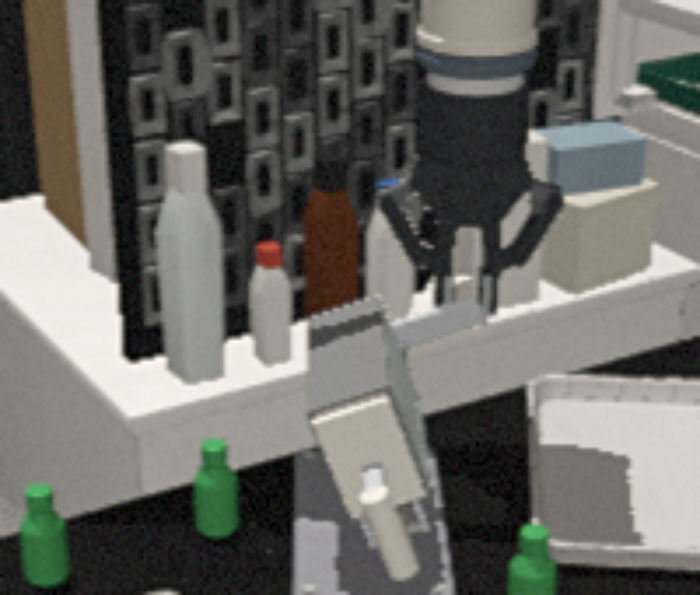

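View pics/w20.png

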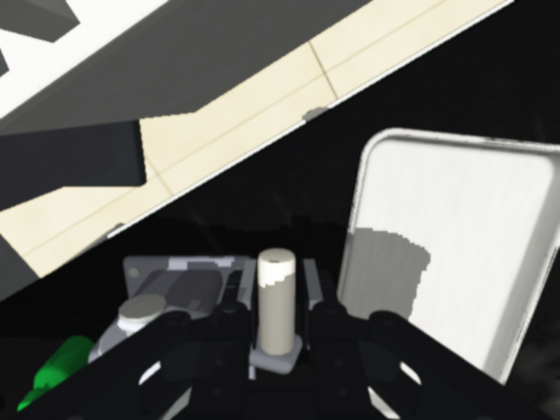

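>>> {"fn": "carry_out", "kwargs": {"translation": [[0,0,0],[0,0,0],[0,0,0]], "yaw": [0,0,0], "fingers": 0}}

```text
clock: 43.75
eef_pos: [0.5748, -0.0224, 0.098]
ee_rot: [1.0, 0.001, -0.002, -0.0]
ft_force: [-5.2, 0.6, -3.4]
grip_width: 0.014
```

>>> {"fn": "carry_out", "kwargs": {"translation": [[2,0,10],[3,0,18],[3,0,25],[3,0,32],[3,0,36]], "yaw": [0,0,0,0,0]}}

```text
clock: 44.38
eef_pos: [0.5793, -0.0224, 0.0703]
ee_rot: [1.0, 0.001, 0.002, 0.0]
ft_force: [-23.9, 0.7, 41.5]
grip_width: 0.0143
```

```bash
python3 - <<'E'
from h import *
s=avg(3)
g=s['g'];cv2.imwrite('pics/s21.png',cv2.resize(g[100:270,180:380],None,fx=3.5,fy=3.5))
f=grab_frame('wrist');cv2.imwrite('pics/w21.png',f)
E
```

```text
t 44.48 pos [ 0.5793 -0.0224  0.0704] sd [0.     0.     0.0001] ang 0.1 F [-20.5    1.27  33.47] w 0.0141
```

View pics/s21.png

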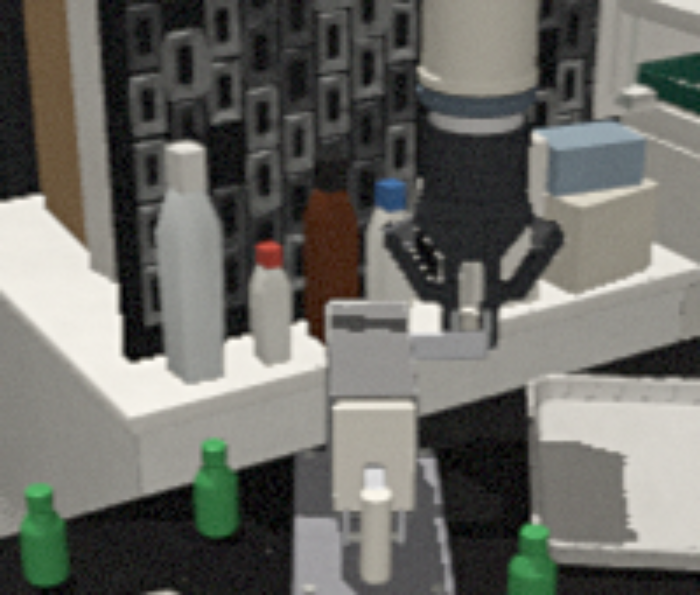

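View pics/w21.png

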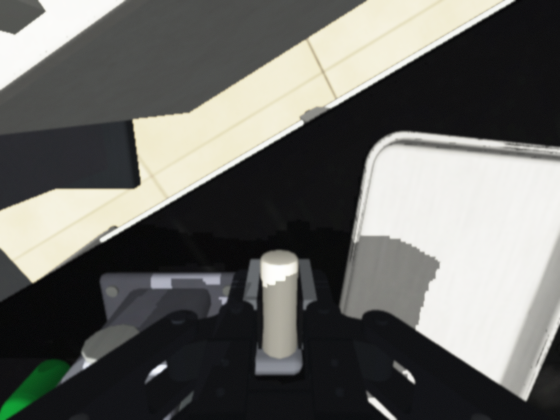

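>>> {"fn": "carry_out", "kwargs": {"translation": [[-2,0,-8],[-3,0,-18],[-4,0,-28],[-8,0,-40],[-11,0,-46]], "yaw": [0,0,0,0,0]}}

```text
clock: 45.2
eef_pos: [0.5703, -0.0223, 0.1093]
ee_rot: [1.0, 0.001, 0.003, -0.0]
ft_force: [7.4, 1.2, -2.7]
grip_width: 0.0138
```

>>> {"fn": "carry_out", "kwargs": {"translation": [[0,0,0],[0,0,0],[0,0,0]], "yaw": [0,0,0], "fingers": 18.5}}

```text
clock: 45.58
eef_pos: [0.5686, -0.0225, 0.1093]
ee_rot: [1.0, 0.001, 0.001, 0.0]
ft_force: [2.6, 0.0, 1.8]
grip_width: 0.0185
```

```bash
python3 - <<'E'
from h import *
s=avg(3)
g=s['g'];cv2.imwrite('pics/s22.png',cv2.resize(g[100:270,180:380],None,fx=3.5,fy=3.5))
E
```

```text
t 45.67 pos [ 0.5686 -0.0225  0.1093] sd [0. 0. 0.] ang 0.09 F [ 2.82 -0.02  1.55] w 0.0185
```

View pics/s22.png

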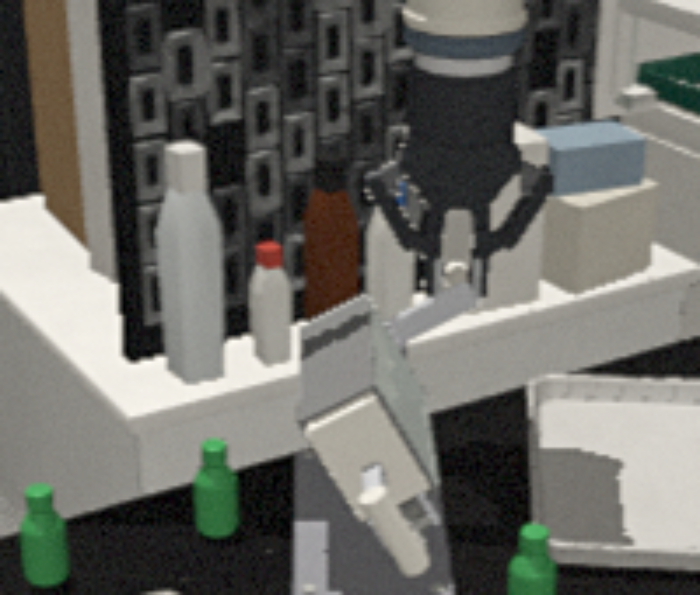

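```bash
python3 - <<'E'
import numpy as np
f=lambda d:(504-75*np.cos(np.radians(d)),70.5+75*np.sin(np.radians(d)))
for g in ([138,126,114,102,90],[78,66,54,42,32]):
  b=(568.6,109.3) if g[0]>100 else f(90)
  print([[round(f(d)[0]-b[0]),0,-round(f(d)[1]-b[1])] for d in g])
E
```

```text
[[-9, 0, -11], [-21, 0, -22], [-34, 0, -30], [-49, 0, -35], [-65, 0, -36]]
[[-16, 0, 2], [-31, 0, 6], [-44, 0, 14], [-56, 0, 25], [-64, 0, 35]]
```

>>> {"fn": "carry_out", "kwargs": {"translation": [[-9,0,-11],[-21,0,-22],[-34,0,-30],[-49,0,-35],[-65,0,-36]], "yaw": [0,0,0,0,0]}}

```text
clock: 46.35
eef_pos: [0.5041, -0.0226, 0.147]
ee_rot: [1.0, 0.001, 0.002, 0.0]
ft_force: [3.0, -0.7, 3.1]
grip_width: 0.0186
```

>>> {"fn": "carry_out", "kwargs": {"translation": [[-16,0,2],[-31,0,6],[-45,0,14],[-58,0,25],[-66,0,35]], "yaw": [0,0,0,0,0]}}

```text
clock: 46.98
eef_pos: [0.4371, -0.0227, 0.11]
ee_rot: [1.0, 0.001, 0.001, 0.0]
ft_force: [5.7, -0.6, 0.4]
grip_width: 0.019
```

>>> {"fn": "carry_out", "kwargs": {"translation": [[0,0,0],[-2,0,3],[-2,0,3]], "yaw": [0,0,0], "fingers": 0}}

```text
clock: 47.35
eef_pos: [0.4363, -0.0227, 0.1065]
ee_rot: [1.0, 0.001, 0.001, 0.0]
ft_force: [9.1, -0.1, -3.7]
grip_width: 0.0138
```

```bash
python3 - <<'E'
from h import *
s=avg(3)
g=s['g'];cv2.imwrite('pics/s23.png',cv2.resize(g[100:270,180:380],None,fx=3.5,fy=3.5))
E
```

```text
t 47.45 pos [ 0.4363 -0.0227  0.1065] sd [0. 0. 0.] ang 0.09 F [ 8.89 -0.19 -3.4 ] w 0.0143
```

View pics/s23.png

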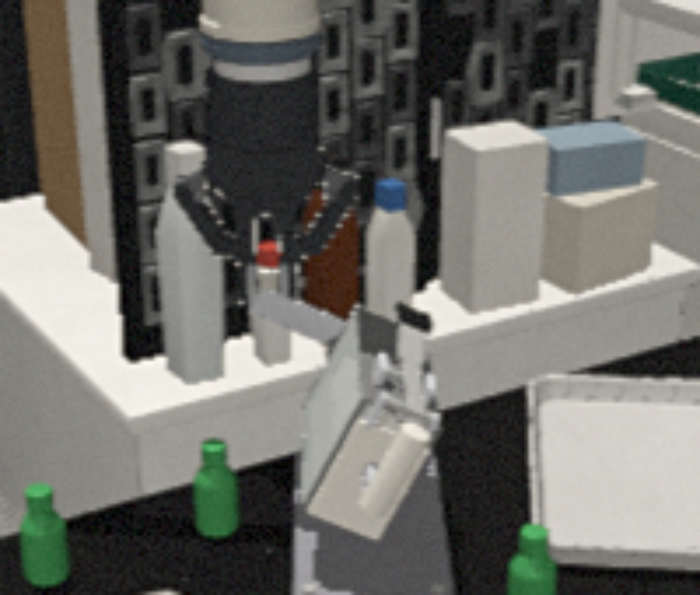

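>>> {"fn": "carry_out", "kwargs": {"translation": [[-2,0,9],[-4,0,18],[-5,0,26],[-5,0,34],[-5,0,41]], "yaw": [0,0,0,0,0]}}

```text
clock: 48.12
eef_pos: [0.4292, -0.0227, 0.0695]
ee_rot: [1.0, 0.001, -0.001, 0.0]
ft_force: [-22.5, 2.4, 53.1]
grip_width: 0.0138
```

```bash
python3 - <<'E'
from h import *
s=avg(3)
g=s['g'];cv2.imwrite('pics/s24.png',cv2.resize(g[100:270,180:380],None,fx=3.5,fy=3.5))
E
```

```text
t 48.23 pos [ 0.4291 -0.0227  0.0697] sd [0.0001 0.     0.0001] ang 0.1 F [-16.99   1.63  34.62] w 0.0137
```

View pics/s24.png

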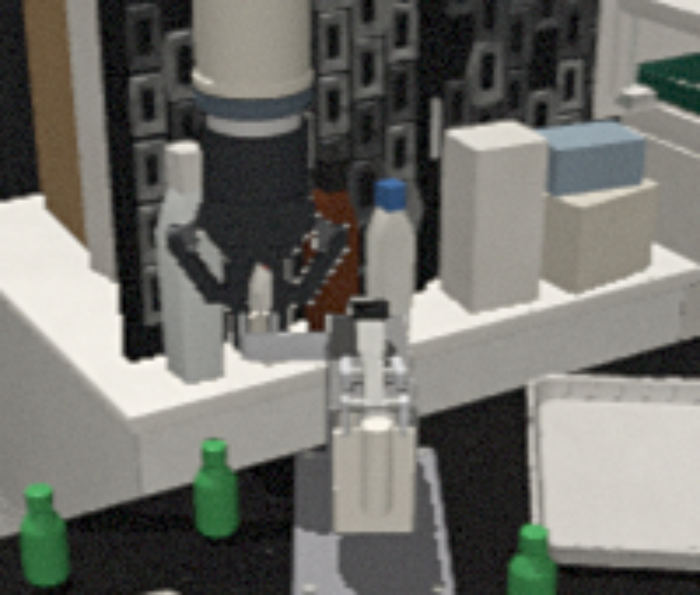

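>>> {"fn": "carry_out", "kwargs": {"translation": [[0,0,-8],[0,0,-8],[0,0,-8],[0,0,-8]], "yaw": [0,0,0,0], "fingers": 36}}

```text
clock: 48.78
eef_pos: [0.4297, -0.0226, 0.0731]
ee_rot: [1.0, 0.001, -0.001, -0.0]
ft_force: [0.6, 0.1, 0.6]
grip_width: 0.0361
```

>>> {"fn": "carry_out", "kwargs": {"translation": [[0,0,-25],[0,0,-70],[0,0,-120],[20,25,-150],[40,60,-170]], "yaw": [0,0,0,0,0]}}

```text
clock: 49.4
eef_pos: [0.4712, -0.0828, 0.2459]
ee_rot: [1.0, 0.002, 0.001, 0.0]
ft_force: [0.9, 0.4, -0.1]
grip_width: 0.0358
```

>>> {"fn": "carry_out", "kwargs": {"translation": [[35,45,0],[35,45,0],[35,45,0]], "yaw": [0,0,0], "fingers": 0}}

```text
clock: 49.78
eef_pos: [0.5051, -0.1274, 0.2432]
ee_rot: [1.0, 0.001, -0.001, -0.0]
ft_force: [-0.8, 1.2, -0.2]
grip_width: 0.0002
```

```bash
python3 - <<'E'
from h import *
s=avg(5)
s2,Tw=wlook('w25.png',["knob_grip","latch_pad"],dict(knob_grip=.125,latch_pad=.166))
for d in landmark_of('scene','latch_pad') if grab_frame('scene') is not None else []: print('scene',d)
E
```

```text
t 49.98 pos [ 0.505  -0.1269  0.2441] sd [0.     0.0003 0.0005] ang 0.13 F [-0.27  0.13 -0.19] w -0.0003
knob_grip [276.3, 337.5] 0.37 [0.503, -0.2587, 0.125]
latch_pad [277.4, 221.6] 0.9 [0.5041, -0.1268, 0.166]
scene {'centre': [245.5, 225.7], 'conf': 0.97}
scene {'centre': [380.4, 236.5], 'conf': 0.38}
```

View pics/w25.png

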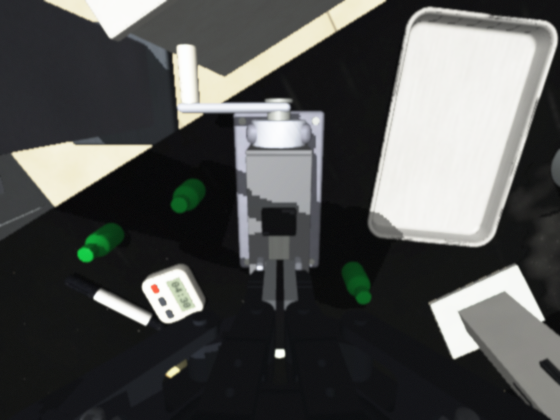

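>>> {"fn": "carry_out", "kwargs": {"translation": [[0,0,40],[0,0,72],[0,0,72],[0,0,72]], "yaw": [0,0,0,0]}}

```text
clock: 50.78
eef_pos: [0.5058, -0.1277, 0.1736]
ee_rot: [1.0, 0.001, 0.001, 0.0]
ft_force: [0.3, -1.2, 0.0]
grip_width: -0.0002
```

>>> {"fn": "carry_out", "kwargs": {"translation": [[0,0,5],[0,0,9],[0,0,12],[0,0,12]], "yaw": [0,0,0,0]}}

```text
clock: 51.28
eef_pos: [0.5052, -0.1275, 0.1597]
ee_rot: [1.0, 0.001, -0.0, -0.0]
ft_force: [0.5, -0.8, 0.4]
grip_width: -0.0003
```

>>> {"fn": "carry_out", "kwargs": {"translation": [[0,0,4],[0,0,8],[0,0,8]], "yaw": [0,0,0]}}

```text
clock: 51.65
eef_pos: [0.5056, -0.127, 0.1521]
ee_rot: [1.0, 0.001, 0.0, -0.0]
ft_force: [0.8, 3.9, 3.2]
grip_width: 0.0001
```

```bash
python3 - <<'E'
from h import *
s=avg(3)
g=s['g'];cv2.imwrite('pics/s26.png',cv2.resize(g[100:270,180:380],None,fx=3.5,fy=3.5))
g=grab_frame('scene');cv2.imwrite('pics/sc26.png',cv2.resize(g[150:310,210:370],None,fx=3.75,fy=3.75))
E
```

```text
t 51.75 pos [ 0.5056 -0.127   0.1522] sd [0.     0.0001 0.    ] ang 0.12 F [0.24 3.48 3.37] w -0.0001
```

View pics/sc26.png

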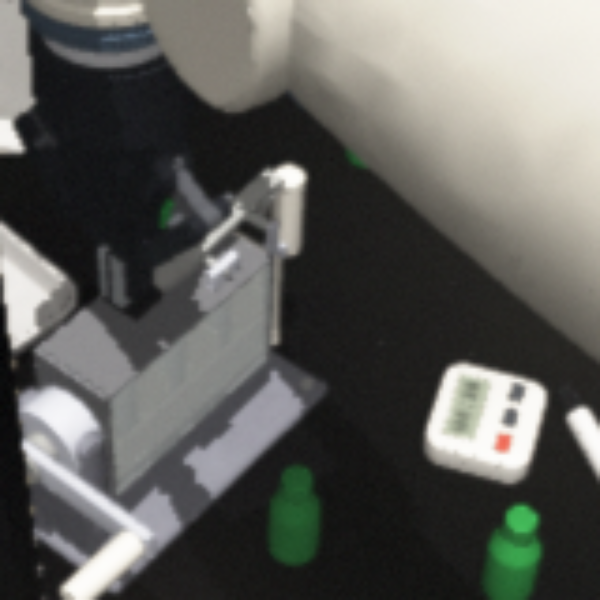

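>>> {"fn": "carry_out", "kwargs": {"translation": [[0,0,2],[0,0,4],[0,0,4]], "yaw": [0,0,0]}}

```text
clock: 52.22
eef_pos: [0.5053, -0.1273, 0.1477]
ee_rot: [1.0, 0.001, -0.0, -0.0]
ft_force: [-0.6, 4.5, 4.4]
grip_width: -0.0002
```

```bash
python3 - <<'E'
from h import *
s=avg(3)
g=grab_frame('scene');cv2.imwrite('pics/sc27.png',cv2.resize(g[150:310,210:370],None,fx=3.75,fy=3.75))
E
```

```text
t 52.33 pos [ 0.5053 -0.1274  0.1479] sd [0.     0.     0.0001] ang 0.1 F [0.05 5.09 4.74] w 0.0001
```

View pics/sc27.png

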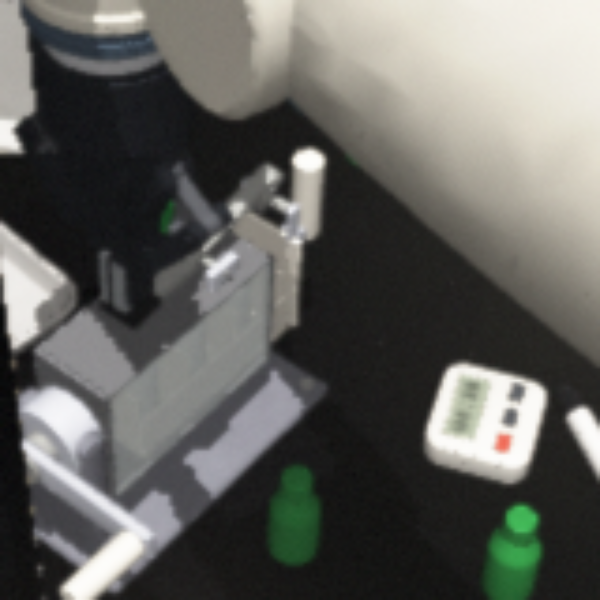

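>>> {"fn": "carry_out", "kwargs": {"translation": [[0,0,-30],[0,0,-80],[0,50,-105],[0,100,-105],[0,145,-90]], "yaw": [0,0,0,0,0], "fingers": 45}}

```text
clock: 53.05
eef_pos: [0.5054, -0.2755, 0.2388]
ee_rot: [1.0, 0.0, 0.001, 0.002]
ft_force: [0.2, 0.1, -0.1]
grip_width: 0.0451
```

>>> {"fn": "carry_out", "kwargs": {"translation": [[0,0,50],[0,0,75],[0,0,75]], "yaw": [0,0,0]}}

```text
clock: 53.42
eef_pos: [0.5037, -0.2728, 0.1592]
ee_rot: [1.0, 0.0, -0.003, -0.001]
ft_force: [0.5, -0.0, 0.7]
grip_width: 0.0448
```

```bash
python3 - <<'E'
from h import *
s=avg(4)
f=grab_frame('wrist');cv2.imwrite('pics/w28.png',f)
E
```

```text
t 53.58 pos [ 0.505  -0.273   0.1623] sd [0.0008 0.0001 0.0021] ang 0.05 F [-0.07  0.1   0.57] w 0.0449
```

View pics/w28.png

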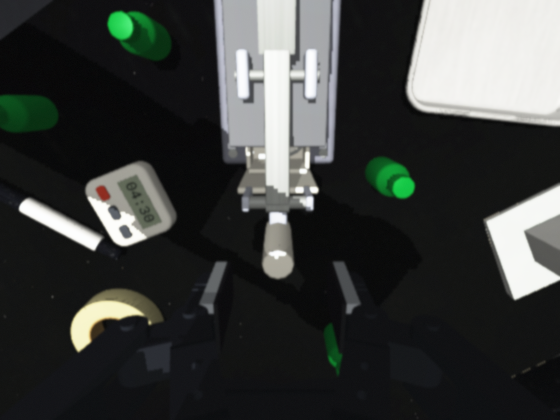

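>>> {"fn": "carry_out", "kwargs": {"translation": [[0,1,25],[0,1,48],[0,1,54],[0,1,54]], "yaw": [0,0,0,0]}}

```text
clock: 54.18
eef_pos: [0.5059, -0.2737, 0.1099]
ee_rot: [1.0, 0.001, 0.0, 0.0]
ft_force: [0.7, -0.1, 0.3]
grip_width: 0.0449
```

>>> {"fn": "carry_out", "kwargs": {"translation": [[0,0,0],[0,0,0],[0,0,0],[0,0,0]], "yaw": [0,0,0,0], "fingers": 0}}

```text
clock: 54.68
eef_pos: [0.5055, -0.274, 0.1107]
ee_rot: [1.0, 0.001, 0.0, 0.001]
ft_force: [-3.6, 0.4, 6.4]
grip_width: 0.0163
```

>>> {"fn": "carry_out", "kwargs": {"translation": [[0,18,0],[0,40,0],[0,62,0],[0,84,0],[0,106,0]], "yaw": [0,0,0,0,0]}}

```text
clock: 55.3
eef_pos: [0.5059, -0.3804, 0.1107]
ee_rot: [1.0, 0.001, 0.001, 0.001]
ft_force: [-1.1, 1.3, 5.6]
grip_width: 0.0166
```

>>> {"fn": "carry_out", "kwargs": {"translation": [[0,16,0],[0,28,0],[0,37,0],[0,37,0]], "yaw": [0,0,0,0]}}

```text
clock: 55.8
eef_pos: [0.5061, -0.4136, 0.1104]
ee_rot: [1.0, 0.002, -0.0, -0.003]
ft_force: [-4.0, 13.6, 8.9]
grip_width: 0.0164
```

>>> {"fn": "carry_out", "kwargs": {"translation": [[0,-2,0],[0,-2,0],[0,-2,0]], "yaw": [0,0,0], "fingers": 44}}

```text
clock: 56.18
eef_pos: [0.5058, -0.4147, 0.1089]
ee_rot: [1.0, 0.001, 0.0, 0.0]
ft_force: [-0.9, 0.3, 0.3]
grip_width: 0.0437
```

>>> {"fn": "carry_out", "kwargs": {"translation": [[0,0,-40],[0,10,-90],[0,-20,-130],[0,-55,-150],[0,-75,-150]], "yaw": [0,0,0,0,0]}}

```text
clock: 56.8
eef_pos: [0.5063, -0.3389, 0.2616]
ee_rot: [1.0, 0.001, 0.002, 0.001]
ft_force: [-0.2, -0.0, -1.0]
grip_width: 0.0438
```

```bash
python3 - <<'E'
from h import *
s=avg(4)
s2,Tw=wlook('w29.png',["knob_grip","bottle_1_mid","well_1"],dict(knob_grip=.125,bottle_1_mid=.084,well_1=.051))
print(s2['eef_pos']);np.save('Tw.npy',Tw)
E
```

```text
t 56.95 pos [ 0.5061 -0.3382  0.2595] sd [0.0003 0.0009 0.0015] ang 0.17 F [ 0.39 -0.21 -0.2 ] w 0.0437
knob_grip [280.6, 280.3] 0.93 [0.5068, -0.4171, 0.125]
well_1 [278.2, 154.3] 0.88 [0.5041, -0.3106, 0.051]
well_1 [278.9, 194.9] 0.58 [0.5049, -0.3546, 0.051]
[ 0.50540066 -0.33962003  0.25705359]
```

View pics/w29.png

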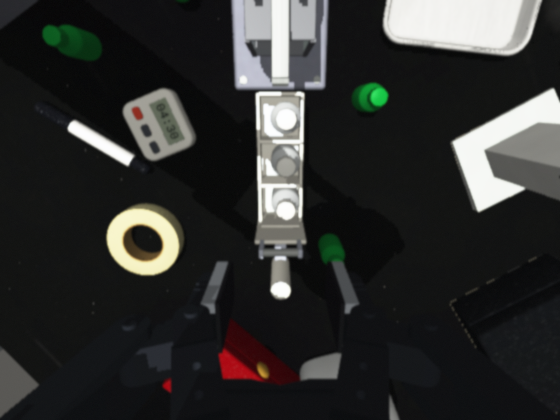

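```bash
python3 - <<'E'
from h import *
Tw=np.load('Tw.npy')
f=cv2.imread('pics/w29.png');cv2.imwrite('pics/c4.png',cv2.resize(f[85:265,225:345],None,fx=3.3*1,fy=3.3))
for p in [(286,119),(287,158),(287,210)]: print(atz('wrist',p,.117,Tw).round(4))
E
```

```text
[ 0.5108 -0.2721  0.117 ]
[ 0.5119 -0.3041  0.117 ]
[ 0.5124 -0.3507  0.117 ]
```

View pics/c4.png

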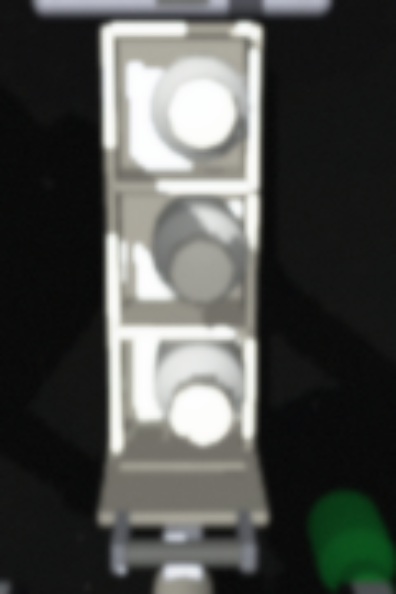

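>>> {"fn": "carry_out", "kwargs": {"translation": [[4,12,50],[4,12,110],[4,12,155],[4,12,170],[4,12,174]], "yaw": [0,0,0,0,0], "fingers": 46}}

```text
clock: 57.82
eef_pos: [0.5096, -0.3519, 0.0849]
ee_rot: [1.0, 0.001, -0.0, -0.0]
ft_force: [0.5, -0.2, 0.8]
grip_width: 0.046
```

```bash
python3 - <<'E'
from h import *
s=avg(4)
f=grab_frame('wrist');cv2.imwrite('pics/w30.png',f)
E
```

```text
t 57.98 pos [ 0.5102 -0.3522  0.0863] sd [0.0004 0.0002 0.001 ] ang 0.08 F [ 0.11 -0.06  0.17] w 0.0463
```

View pics/w30.png

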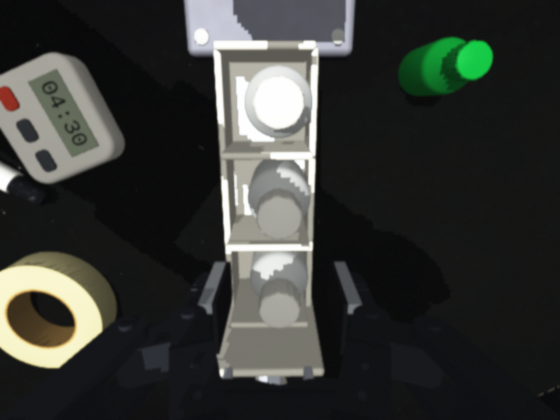

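>>> {"fn": "carry_out", "kwargs": {"translation": [[0,-2,4],[0,-2,4]], "yaw": [0,0]}}

```text
clock: 58.32
eef_pos: [0.5097, -0.3493, 0.081]
ee_rot: [1.0, 0.001, -0.0, -0.0]
ft_force: [-0.1, -0.2, 0.4]
grip_width: 0.0455
```

>>> {"fn": "carry_out", "kwargs": {"translation": [[0,0,0],[0,0,0],[0,0,0],[0,0,0]], "yaw": [0,0,0,0], "fingers": 0}}

```text
clock: 58.82
eef_pos: [0.5098, -0.3495, 0.0813]
ee_rot: [1.0, 0.001, 0.0, 0.0]
ft_force: [-0.3, 0.8, 1.4]
grip_width: 0.0263
```

>>> {"fn": "carry_out", "kwargs": {"translation": [[0,0,-20],[0,0,-60],[0,0,-110],[20,-30,-120],[50,-75,-125]], "yaw": [0,0,0,0,0]}}

```text
clock: 59.45
eef_pos: [0.5599, -0.2752, 0.2091]
ee_rot: [1.0, -0.001, 0.002, 0.001]
ft_force: [1.6, -0.4, -0.6]
grip_width: 0.026
```

```bash
python3 - <<'E'
from h import *
s=avg(4)
f=grab_frame('wrist');cv2.imwrite('pics/w31.png',f)
plan([(.60,-.22,.2,0),(.64,-.17,.18,0),(.664,-.14,.14,0),(.664,-.136,.09,0),(.664,-.136,.06,0)],s)
E
```

```text
t 59.6 pos [ 0.5617 -0.2716  0.2085] sd [0.0014 0.0026 0.0006] ang 0.23 F [ 0.37  0.81 -1.43] w 0.0264
from [ 0.5617 -0.2716  0.2085] 0.31
T [[38.6, -51.4, 8.5], [78.8, -101.1, 28.5], [102.9, -131.0, 68.5], [102.9, -135.1, 118.5], [102.8, -135.1, 148.5]]
Y [0.3, 0.3, 0.3, 0.3, 0.3]
```

View pics/w31.png

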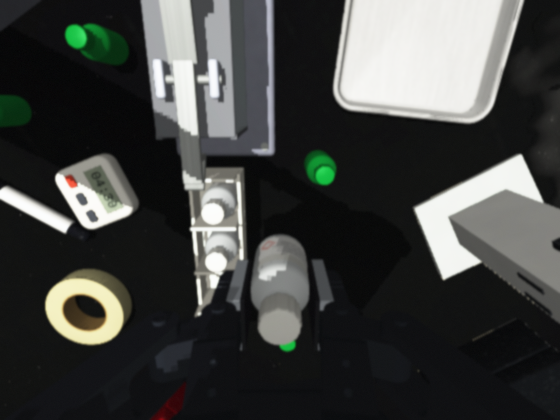

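>>> {"fn": "carry_out", "kwargs": {"translation": [[40,-52,8],[80,-102,28],[104,-134,65],[104,-138,115],[104,-138,146]], "yaw": [0,0,0,0,0]}}

```text
clock: 60.32
eef_pos: [0.6619, -0.1364, 0.0563]
ee_rot: [1.0, 0.001, -0.002, -0.0]
ft_force: [-0.1, 0.5, -0.7]
grip_width: 0.0265
```

```bash
python3 - <<'E'
from h import *
s=avg(5)
E
```

```text
t 60.52 pos [ 0.6613 -0.1368  0.0559] sd [0.0011 0.0004 0.003 ] ang 0.04 F [-0.2   0.29 -1.26] w 0.0261
```

>>> {"fn": "carry_out", "kwargs": {"translation": [[0,0,12],[0,0,20],[0,0,22],[0,0,22]], "yaw": [0,0,0,0]}}

```text
clock: 61.08
eef_pos: [0.6632, -0.1362, 0.0377]
ee_rot: [1.0, 0.001, -0.0, -0.0]
ft_force: [-0.2, 0.4, -0.7]
grip_width: 0.0262
```

>>> {"fn": "carry_out", "kwargs": {"translation": [[0,0,1.5],[0,0,1.5]], "yaw": [0,0]}}

```text
clock: 61.32
eef_pos: [0.6634, -0.1363, 0.0366]
ee_rot: [1.0, 0.001, 0.0, 0.0]
ft_force: [-0.6, -0.5, -0.9]
grip_width: 0.0259
```

>>> {"fn": "carry_out", "kwargs": {"translation": [[0,0,2],[0,0,2]], "yaw": [0,0]}}

```text
clock: 61.58
eef_pos: [0.6633, -0.1362, 0.0342]
ee_rot: [1.0, 0.001, -0.0, -0.0]
ft_force: [0.8, -0.7, -1.1]
grip_width: 0.0263
```

>>> {"fn": "carry_out", "kwargs": {"translation": [[0,0,1.5],[0,0,1.5]], "yaw": [0,0]}}

```text
clock: 61.82
eef_pos: [0.6633, -0.1362, 0.0328]
ee_rot: [1.0, 0.001, -0.0, -0.0]
ft_force: [-0.9, -0.2, -2.2]
grip_width: 0.0262
```

>>> {"fn": "carry_out", "kwargs": {"translation": [[0,0,1],[0,0,1]], "yaw": [0,0]}}

```text
clock: 62.08
eef_pos: [0.6634, -0.1363, 0.032]
ee_rot: [1.0, 0.001, 0.0, 0.0]
ft_force: [-0.0, -0.7, -1.1]
grip_width: 0.0262
```

>>> {"fn": "carry_out", "kwargs": {"translation": [[0,0,1],[0,0,1]], "yaw": [0,0]}}

```text
clock: 62.32
eef_pos: [0.6635, -0.1363, 0.0319]
ee_rot: [1.0, 0.001, 0.0, 0.0]
ft_force: [-2.6, 0.8, 4.5]
grip_width: 0.0264
```

>>> {"fn": "carry_out", "kwargs": {"translation": [[0,0,0],[0,0,0],[0,0,0]], "yaw": [0,0,0], "fingers": 48}}

```text
clock: 62.7
eef_pos: [0.6633, -0.1362, 0.0306]
ee_rot: [1.0, 0.001, -0.0, -0.0]
ft_force: [0.1, -0.3, -0.3]
grip_width: 0.0482
```

>>> {"fn": "carry_out", "kwargs": {"translation": [[0,0,-20],[0,0,-60],[0,0,-120],[-35,40,-160],[-75,80,-175]], "yaw": [0,0,0,0,0]}}

```text
clock: 63.32
eef_pos: [0.589, -0.217, 0.2115]
ee_rot: [1.0, 0.002, 0.003, 0.001]
ft_force: [0.9, -1.2, -0.2]
grip_width: 0.0481
```

>>> {"fn": "carry_out", "kwargs": {"translation": [[-40,45,0],[-78,95,20],[-78,95,70],[-78,95,80],[-78,95,80]], "yaw": [0,0,0,0,0]}}

```text
clock: 63.95
eef_pos: [0.5111, -0.311, 0.1269]
ee_rot: [1.0, 0.001, 0.0, -0.0]
ft_force: [0.5, -0.3, 1.3]
grip_width: 0.0479
```

```bash
python3 - <<'E'
from h import *
s=avg(4)
f=grab_frame('wrist');cv2.imwrite('pics/w32.png',f)
g=s['g'];cv2.imwrite('pics/s32.png',cv2.resize(g[140:290,220:420],None,fx=3.5,fy=3.5))
E
```

```text
t 64.1 pos [ 0.5118 -0.3113  0.1282] sd [0.0004 0.0002 0.0008] ang 0.16 F [ 0.31 -0.11  0.97] w 0.048
```

View pics/w32.png

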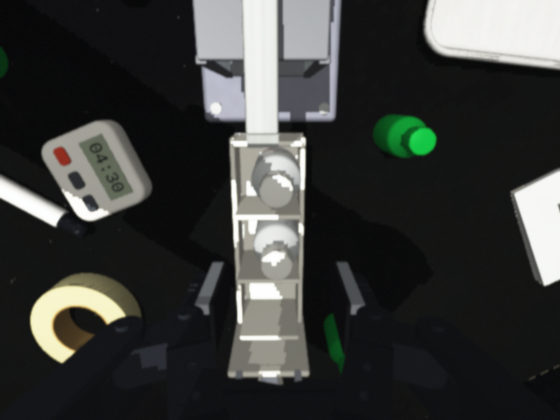

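View pics/s32.png

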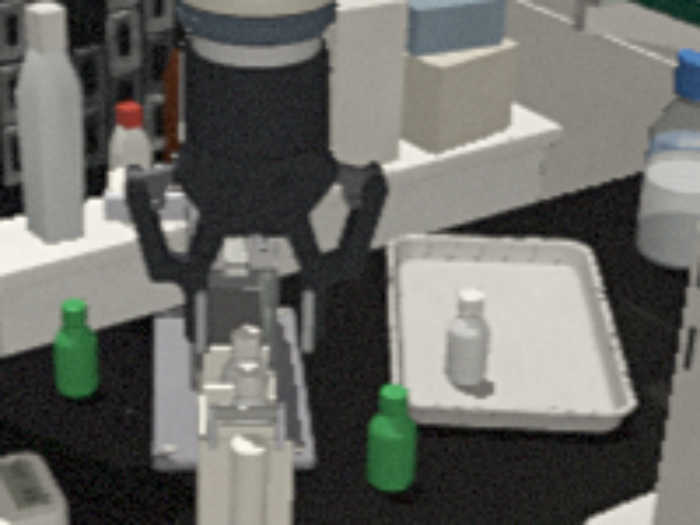

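>>> {"fn": "carry_out", "kwargs": {"translation": [[-1,0,18],[-1,0,36],[-1,0,46],[-1,0,46]], "yaw": [0,0,0,0]}}

```text
clock: 64.7
eef_pos: [0.5088, -0.311, 0.0779]
ee_rot: [1.0, 0.001, -0.001, -0.001]
ft_force: [-0.3, -0.2, -0.3]
grip_width: 0.0479
```

>>> {"fn": "carry_out", "kwargs": {"translation": [[0,0,0],[0,0,0],[0,0,0],[0,0,0]], "yaw": [0,0,0,0], "fingers": 0}}

```text
clock: 65.2
eef_pos: [0.51, -0.3118, 0.0808]
ee_rot: [1.0, 0.001, 0.001, 0.0]
ft_force: [0.8, 0.2, 3.0]
grip_width: 0.0264
```

>>> {"fn": "carry_out", "kwargs": {"translation": [[0,0,-20],[0,0,-60],[0,0,-110],[25,-45,-120],[55,-95,-125]], "yaw": [0,0,0,0,0]}}

```text
clock: 65.82
eef_pos: [0.5652, -0.2164, 0.2082]
ee_rot: [1.0, -0.0, 0.002, 0.001]
ft_force: [1.2, 0.7, -1.5]
grip_width: 0.0263
```

>>> {"fn": "carry_out", "kwargs": {"translation": [[35,-48,0],[68,-97,20],[99,-140,60],[99,-145,115],[99,-145,148]], "yaw": [0,0,0,0,0]}}

```text
clock: 66.45
eef_pos: [0.6623, -0.0695, 0.054]
ee_rot: [1.0, 0.002, -0.002, -0.0]
ft_force: [-0.2, 0.1, -1.2]
grip_width: 0.0262
```

```bash
python3 - <<'E'
from h import *
s=avg(4)
f=grab_frame('wrist');cv2.imwrite('pics/w33.png',f)
E
```

```text
t 66.6 pos [ 0.6613 -0.0702  0.0526] sd [0.0009 0.0005 0.0023] ang 0.16 F [-0.2   0.13 -2.06] w 0.0262
```

View pics/w33.png

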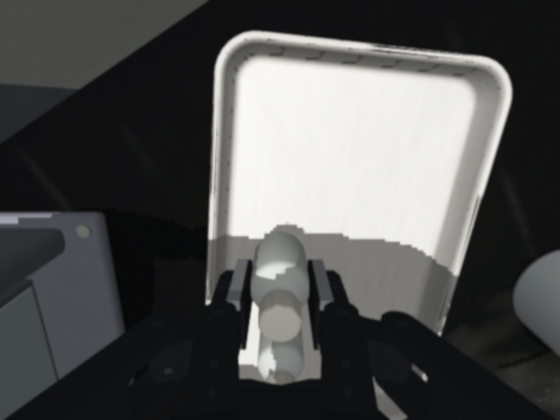

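>>> {"fn": "carry_out", "kwargs": {"translation": [[0,0,10],[0,0,18],[0,0,21],[0,0,21]], "yaw": [0,0,0,0]}}

```text
clock: 67.2
eef_pos: [0.663, -0.0713, 0.0355]
ee_rot: [1.0, 0.001, -0.0, -0.0]
ft_force: [0.4, -0.8, -1.7]
grip_width: 0.0263
```

>>> {"fn": "carry_out", "kwargs": {"translation": [[0,0,1.5],[0,0,1.5]], "yaw": [0,0]}}

```text
clock: 67.45
eef_pos: [0.6633, -0.0713, 0.0346]
ee_rot: [1.0, 0.001, 0.0, 0.0]
ft_force: [-0.1, -0.8, -1.3]
grip_width: 0.0263
```

>>> {"fn": "carry_out", "kwargs": {"translation": [[0,0,2],[0,0,2]], "yaw": [0,0]}}

```text
clock: 67.7
eef_pos: [0.6631, -0.0712, 0.0322]
ee_rot: [1.0, 0.001, -0.0, -0.0]
ft_force: [1.1, 0.7, -1.6]
grip_width: 0.0263
```

>>> {"fn": "carry_out", "kwargs": {"translation": [[0,0,1],[0,0,1]], "yaw": [0,0]}}

```text
clock: 67.95
eef_pos: [0.6633, -0.0713, 0.0315]
ee_rot: [1.0, 0.001, 0.0, -0.0]
ft_force: [-0.1, 0.6, -0.6]
grip_width: 0.0264
```

>>> {"fn": "carry_out", "kwargs": {"translation": [[0,0,1],[0,0,1]], "yaw": [0,0]}}

```text
clock: 68.2
eef_pos: [0.6633, -0.0713, 0.0314]
ee_rot: [1.0, 0.001, 0.0, 0.0]
ft_force: [-2.4, 1.9, 5.6]
grip_width: 0.0263
```

Contact; release and go for the third (well_1, ≈(0.511, −0.271)).

>>> {"fn": "carry_out", "kwargs": {"translation": [[0,0,0],[0,0,0],[0,0,0]], "yaw": [0,0,0], "fingers": 48}}

```text
clock: 68.58
eef_pos: [0.6632, -0.0713, 0.0301]
ee_rot: [1.0, 0.001, -0.0, -0.0]
ft_force: [-0.0, 0.3, -0.4]
grip_width: 0.0481
```

>>> {"fn": "carry_out", "kwargs": {"translation": [[0,0,-20],[0,0,-60],[0,0,-120],[-35,40,-160],[-75,85,-175]], "yaw": [0,0,0,0,0]}}

```text
clock: 69.2
eef_pos: [0.591, -0.1545, 0.2101]
ee_rot: [1.0, 0.002, 0.003, 0.001]
ft_force: [0.7, -1.4, 0.4]
grip_width: 0.0478
```

>>> {"fn": "carry_out", "kwargs": {"translation": [[-40,45,0],[-68,95,0],[-78,115,50],[-78,115,70],[-78,115,70]], "yaw": [0,0,0,0,0]}}

```text
clock: 69.82
eef_pos: [0.5123, -0.2681, 0.1336]
ee_rot: [1.0, 0.001, -0.001, -0.001]
ft_force: [0.6, -0.6, 1.4]
grip_width: 0.0482
```

```bash
python3 - <<'E'
from h import *
s=avg(4)
f=grab_frame('wrist');cv2.imwrite('pics/w34.png',f)
g=s['g'];cv2.imwrite('pics/s34.png',cv2.resize(g[140:290,220:420],None,fx=3.5,fy=3.5))
E
```

```text
t 69.97 pos [ 0.5134 -0.2683  0.1356] sd [0.0007 0.0002 0.0013] ang 0.16 F [ 0.29 -0.11  0.51] w 0.0482
```

View pics/w34.png

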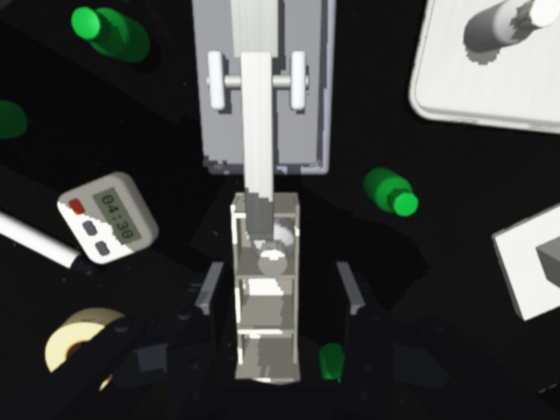

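View pics/s34.png

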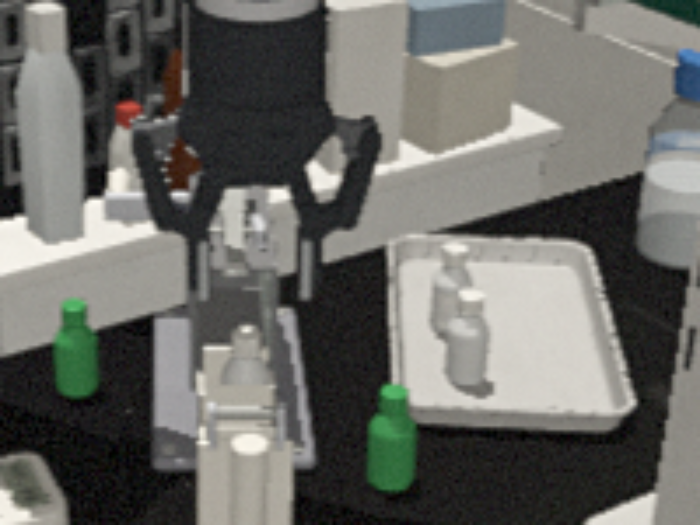

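>>> {"fn": "carry_out", "kwargs": {"translation": [[-3.5,0,18],[-3.5,0,36],[-3.5,0,54],[-3.5,0,54]], "yaw": [0,0,0,0]}}

```text
clock: 70.58
eef_pos: [0.5078, -0.2684, 0.0774]
ee_rot: [1.0, 0.001, -0.002, -0.001]
ft_force: [0.6, 0.2, 0.6]
grip_width: 0.0479
```

>>> {"fn": "carry_out", "kwargs": {"translation": [[0,0,0],[0,0,0],[0,0,0],[0,0,0]], "yaw": [0,0,0,0], "fingers": 0}}

```text
clock: 71.08
eef_pos: [0.5095, -0.2694, 0.0812]
ee_rot: [1.0, 0.001, 0.0, 0.0]
ft_force: [0.2, -0.2, 0.9]
grip_width: 0.0264
```

>>> {"fn": "carry_out", "kwargs": {"translation": [[0,0,-20],[0,0,-60],[0,0,-110],[25,-45,-120],[55,-95,-125]], "yaw": [0,0,0,0,0]}}

```text
clock: 71.7
eef_pos: [0.5648, -0.174, 0.2092]
ee_rot: [1.0, -0.0, 0.002, 0.001]
ft_force: [0.2, -0.5, -1.9]
grip_width: 0.026
```

>>> {"fn": "carry_out", "kwargs": {"translation": [[35,-48,0],[70,-97,0],[105,-140,20],[119,-177,60],[119,-177,115]], "yaw": [0,0,0,0,0]}}

```text
clock: 72.32
eef_pos: [0.6849, 0.0066, 0.0926]
ee_rot: [1.0, 0.003, 0.003, -0.0]
ft_force: [0.4, -0.7, -1.8]
grip_width: 0.026
```

```bash
python3 - <<'E'
from h import *
s=avg(5)
f=grab_frame('wrist');cv2.imwrite('pics/w35.png',f)
E
```

```text
t 72.53 pos [0.6813 0.0045 0.0869] sd [0.0021 0.0013 0.0046] ang 0.19 F [-0.49 -0.2  -2.87] w 0.0266
```

View pics/w35.png

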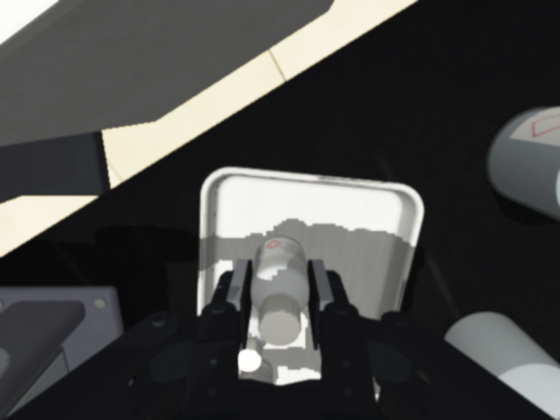

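>>> {"fn": "carry_out", "kwargs": {"translation": [[0,0,20],[0,0,40],[0,0,50],[0,0,50]], "yaw": [0,0,0,0]}}

```text
clock: 73.12
eef_pos: [0.6816, 0.0031, 0.0384]
ee_rot: [1.0, 0.001, -0.002, -0.0]
ft_force: [-0.2, 1.5, -1.3]
grip_width: 0.026
```

>>> {"fn": "carry_out", "kwargs": {"translation": [[0,0,0],[0,0,0]], "yaw": [0,0]}}

```text
clock: 73.38
eef_pos: [0.6833, 0.0031, 0.0417]
ee_rot: [1.0, 0.001, 0.001, 0.0]
ft_force: [0.2, 0.5, -1.6]
grip_width: 0.0263
```

>>> {"fn": "carry_out", "kwargs": {"translation": [[0,0,4],[0,0,7],[0,0,7]], "yaw": [0,0,0]}}

```text
clock: 73.75
eef_pos: [0.6824, 0.0031, 0.033]
ee_rot: [1.0, 0.001, -0.001, -0.0]
ft_force: [-0.7, 1.0, -1.2]
grip_width: 0.0264
```

>>> {"fn": "carry_out", "kwargs": {"translation": [[0,0,1.5],[0,0,1.5]], "yaw": [0,0]}}

```text
clock: 74.0
eef_pos: [0.6827, 0.0031, 0.032]
ee_rot: [1.0, 0.001, -0.0, 0.0]
ft_force: [0.2, 0.6, -0.8]
grip_width: 0.0262
```

>>> {"fn": "carry_out", "kwargs": {"translation": [[0,0,1],[0,0,1]], "yaw": [0,0]}}

```text
clock: 74.25
eef_pos: [0.6828, 0.0031, 0.0319]
ee_rot: [1.0, 0.001, 0.0, -0.0]
ft_force: [-2.5, -0.2, 3.7]
grip_width: 0.0265
```

>>> {"fn": "carry_out", "kwargs": {"translation": [[0,0,0],[0,0,0],[0,0,0]], "yaw": [0,0,0], "fingers": 50}}

```text
clock: 74.62
eef_pos: [0.6827, 0.0031, 0.031]
ee_rot: [1.0, 0.001, -0.0, -0.0]
ft_force: [0.6, 0.0, 0.4]
grip_width: 0.0499
```

>>> {"fn": "carry_out", "kwargs": {"translation": [[0,0,-20],[0,0,-60],[0,0,-120],[-20,20,-180],[-60,30,-210]], "yaw": [0,0,0,0,0]}}

```text
clock: 75.25
eef_pos: [0.6233, -0.0277, 0.2465]
ee_rot: [1.0, 0.001, 0.003, 0.0]
ft_force: [-0.3, 0.5, 0.9]
grip_width: 0.0501
```

>>> {"fn": "carry_out", "kwargs": {"translation": [[-30,20,-15],[-60,30,-20],[-60,30,-20],[-60,30,-20]], "yaw": [0,0,0,0]}}

```text
clock: 75.75
eef_pos: [0.5632, -0.0569, 0.262]
ee_rot: [1.0, 0.001, 0.001, 0.0]
ft_force: [-0.3, -0.5, 0.5]
grip_width: 0.0498
```

```bash
python3 - <<'E'
from h import *
s=avg(4)
f=grab_frame('wrist');cv2.imwrite('pics/w36.png',f)
g=s['g'];cv2.imwrite('pics/s36.png',cv2.resize(g[140:290,220:420],None,fx=4,fy=4))
g=grab_frame('scene');cv2.imwrite('pics/sc36.png',g)
E
```

```text
t 75.9 pos [ 0.5633 -0.0568  0.2612] sd [0.0001 0.0001 0.0005] ang 0.12 F [-0.12 -0.41  0.16] w 0.05
```

View pics/w36.png

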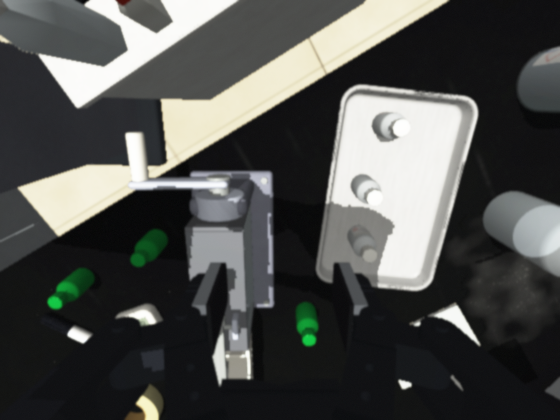

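View pics/s36.png

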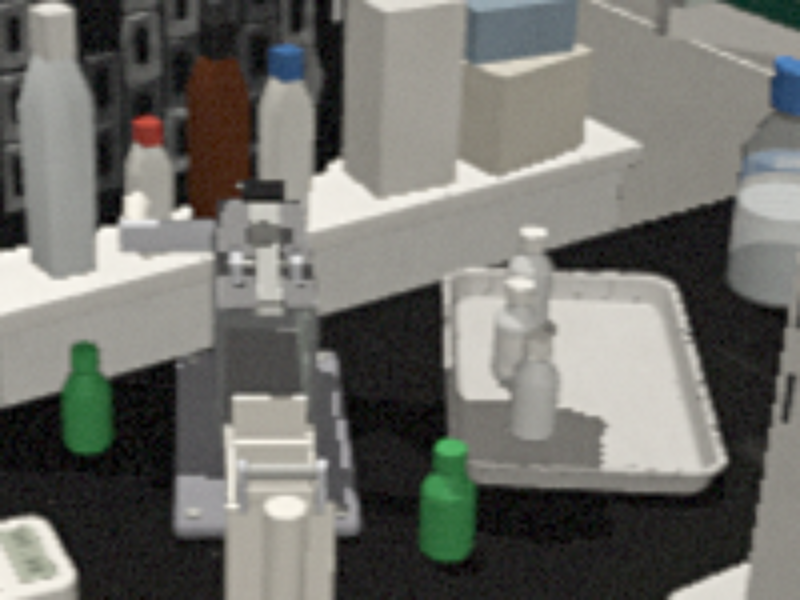

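View pics/sc36.png

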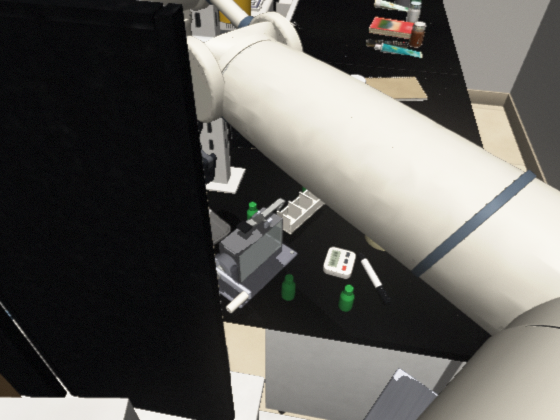

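```bash
python3 - <<'E'
from h import *
print(close_job())
E
```

```text
the job is handed in; nothing more can be done
None
```

The whole job was done in the order asked and handed in at about 76 s; `close_job` gave no verdict.

- **Loading and latch:** I drew the carrier out and stood the three white bottles in its wells. I then pushed it home: the resistance rose to about 9.5 N and dropped as it passed the latch.
- **Tug:** I pulled to 9.4 N on the knob, about 6 mm past the latch rest position, and the carrier held.
- **Turning:** I cranked the frame to its upside-down stop and back to its upright stop; each stop was confirmed by about 34 N of downward force and a side picture.
- **Unloading:** The pad press freed the carrier only at about 18 mm of travel, against the stated 13 mm. I drew it fully out and put all three bottles back on the tray.

**Last checks:** The pictures show three white bottles upright on the tray and the carrier out. All three wells were empty. The arm was clear and the force near zero. The timer and green bottles look where they were. The arm hides most of the tape roll in the last views, but it was undisturbed in the earlier ones and I never worked near it.

**What disagreed:**
- **Knob height:** The grip point measured about 35 mm higher than the text's straight line from `frame_axis`; I used the measured height.
- **Turning force:** My first stretch of cranking reached about 43 N at the wrist because the bar slipped in the grip, so I eased to a loose hold for the rest. Pushing onto the upright stop later briefly read about 58 N, still below the 120 N limit.

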